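Change the batch of test swabs in the incubator

ROBOT

A 6-joint arm with a two-finger parallel gripper is mounted at the origin on the work surface. World frame = base frame: x ahead of the robot, y to its left, z up, the work surface at z = 0. Lengths are in m, angles in rad, forces in N, time in s.
With the tool pointing down it reaches from about 0.375 to 0.75 m from the base axis. Payload 9 kg.
Tool frame: the origin (TCP) lies between the finger pads; the fingertips stand 25 mm ahead of it and the grasp point (between the pads) lies 6 mm ahead of it (r.finger_overhang is the distance from the TCP to the fingertips, in m); z points along the fingers, y is the line along which they close (so a half turn about z gives the same grasp; the last joint's range is limited). The gripper opens to 85 mm and grips with 20 to 120 N. Pads are 22 mm wide; open, the fingers measure 114 mm over their backs; the gripper's body (76 mm by 85 mm) begins 54 mm behind the grasp point. The pads swing forward as they close: fully open they stand 13 mm farther back than shut.
Start: joints at [-1.411, 0.104, 0.097, 1.564, 0, 1.353], TCP at [0.221, -0.558, 0.256] pointing down, gripper open.
Joint ranges: [-2.99, 2.99], [-0.84, 1.86], [-1.1, 1.16], [-1.84, 2.11], [-1.51, 1.56], [-3.14, 3.14]. Speed limits (rad/s): [2.22, 2.22, 2.57, 3.14, 3.14, 3.14].

INTERFACE

Orientations are given as a rotation vector (axis times angle).
In Python, from workcell import r gives the robot as it stands.
- The arm moves only by the shell command python3 steer.py [FORCE], which reads ROWS from standard input. ROWS is a JSON object whose key "rows" holds a list of rows, 1 to 8 of them, each of 7 numbers: the finger opening in m, then dx, dy, dz in m, then a rotation vector rx, ry, rz in rad; each row is the pose to reach, as a shift and turn from the pose commanded when the command began, along the tool's axes at that moment; what a row does not reach only later rows make up. A row lasts 1/12 s, in which the tool goes at most 0.0417 m and 0.125 rad, less where a joint would pass 70% of its speed; a pose out of reach is approached as far as the arm can. The fingers move at their own pace and stop on an object; FORCE is the grip in N (left out, the last holds). Time passes only in rows, so rows that do not move let the fingers close. It prints the time, the measured TCP pose, the force, the opening and the grip force at its end. Input that does not fit is refused with a message, and nothing moves.
- r.get_obs(): the state, without advancing time (a new reading comes with each control period).
- r.grab_frame(name): name is "side" or "top" or "wrist"; returns the picture (400x640x3 uint8, red, green, blue); there is no depth.
- r.camera_model(name): a dict with "fx", "fy", "cx", "cy" (pixels), "k1" (the pictures are not rectified: a ray, as slopes to the right and down, at radius r is drawn at 1 + k1 r^2 times it, then the intrinsics apply), "view" (4x4, takes a point from world to camera coordinates). Camera axes: x right, y down, z forward; pixel columns grow to the right and rows downward; lengths in m; the calibration is good to about 2 mm. A picture is of the moment at which its call begins: read the wrist's pose just before it. camera_model takes no time and is no camera call; for the wrist camera it gives the pose at the moment of the call.
- r.hand_in(): hands the job in; it is judged then, once.
The state is a dict: "time": time; "joint_positions": joint angles; "qd": joint speeds; "tau": joint torques, N m; "tcp_pos": TCP position; "eef_rot": TCP orientation; "force": force on the tool from outside, world axes, zero at the start; "moment": the same for the moment, N m; "width": finger opening in m; "gripper_force": force on a finger pad.
Only numpy, scipy, OpenCV 4.12 (cv2) and the standard library are available. Lean on these libraries where they do the work, as an engineer would, in place of code of your own. Each camera call takes 0.05 s, during which the arm holds its last target. There are 200 camera calls.

TASK

Change the batch in the incubator: draw its tray out, drop the spent swabs lying in it into the discard tub, and activate every fresh swab on the bench by pushing its end plunger fully home against a fixed surface of the bench, such as the face of the service trunking, not with the fingers, and then lay it flat in a lane of the tray. When all of them are loaded, slide the tray fully home against the back of the incubator, and then press the start key on its roof down. Leave the other things on the bench where they are.

Things in the scene. Friction and masses are not known exactly. Their poses are not given: they have to be found in the camera images.
- swab1: test swab (may be absent), lying on the bench at the start: white square barrel 20 x 20 x 110 mm, grey collar and grey round plunger head at one end; 52 g. Origin on the axis, mid-barrel, 10 mm above what it lies on; x along the barrel towards the plunger (at first roughly away from the robot). Barrel ends at x = -55, +55 mm; face of the head at x = 71 mm when out, 60.5 when home
- swab1_plunger (a joint): how far this swab's plunger is pushed in: 0 out (a 10 mm gap under its head, 17 mm across, 6 thick), 0.0105 m fully home, head against the barrel. It moves under about 5 N and stays where it is left
- swab2: test swab (may be absent), lying on the bench at the start: white square barrel 20 x 20 x 110 mm, grey collar and grey round plunger head at one end; 52 g. Origin on the axis, mid-barrel, 10 mm above what it lies on; x along the barrel towards the plunger (at first roughly away from the robot). Barrel ends at x = -55, +55 mm; face of the head at x = 71 mm when out, 60.5 when home
- swab2_plunger (a joint): how far this swab's plunger is pushed in: 0 out (a 10 mm gap under its head, 17 mm across, 6 thick), 0.0105 m fully home, head against the barrel. It moves under about 5 N and stays where it is left
- swab3: test swab (may be absent), lying on the bench at the start: white square barrel 20 x 20 x 110 mm, grey collar and grey round plunger head at one end; 52 g. Origin on the axis, mid-barrel, 10 mm above what it lies on; x along the barrel towards the plunger (at first roughly away from the robot). Barrel ends at x = -55, +55 mm; face of the head at x = 71 mm when out, 60.5 when home
- swab3_plunger (a joint): how far this swab's plunger is pushed in: 0 out (a 10 mm gap under its head, 17 mm across, 6 thick), 0.0105 m fully home, head against the barrel. It moves under about 5 N and stays where it is left
- swab4: test swab (may be absent), lying on the bench at the start: white square barrel 20 x 20 x 110 mm, grey collar and grey round plunger head at one end; 52 g. Origin on the axis, mid-barrel, 10 mm above what it lies on; x along the barrel towards the plunger (at first roughly away from the robot). Barrel ends at x = -55, +55 mm; face of the head at x = 71 mm when out, 60.5 when home
- swab4_plunger (a joint): how far this swab's plunger is pushed in: 0 out (a 10 mm gap under its head, 17 mm across, 6 thick), 0.0105 m fully home, head against the barrel. It moves under about 5 N and stays where it is left
- spent1: spent swab of the last batch (may be absent), lying in a lane of the tray: same barrel and frame as the fresh ones, but its plunger head is already home (face at x = 60.5 mm); 52 g
- spent2: spent swab of the last batch (may be absent), lying in a lane of the tray: same barrel and frame as the fresh ones, but its plunger head is already home (face at x = 60.5 mm); 52 g
- tub: fixed grey open discard tub, 75 (x) x 170 mm (y), 40 mm high, walls and floor 4 mm. Origin: centre of its underside
- tray: aluminium carrier tray, 154 (x) x 192 mm (y), 350 g. Origin: centre of its underside; x from handle to leading end. Floor 4 mm; end walls 14 mm high; five ribs along x, 8 mm wide, tops 9 mm above the underside, leave four lanes 38 mm wide centred at y = -69, -23, 23, 69 mm, 146 mm long inside. A swab in a lane has its axis 14 mm above the underside. At the start it is in the incubator
- handle (a point): point to grip on the tray's grey bar handle: the bar is 14 mm wide (y), spans 4 to 22 mm above the bench, and runs from the tray's end to x = -217 mm in the tray frame; this point is at x = -190 mm, mid-height (13 mm)
- incubator: fixed white bench incubator, 190 mm deep (x), 256 wide, 115 high. Origin: centre of its underside. Open mouth at x = -95 mm facing its -x: 216 mm wide, 60 mm high from the bench up; the bench is the chamber's floor. Chamber's back wall at x = 75 mm: a tray fully home has its origin at about x = -2 mm, handle standing out of the mouth
- start_key (a joint): the incubator's round grey start key (28 mm across) on its roof: 0 up, 0.007 m fully down. Pressed down with about 3 N it stays down
- key_top (a point): centre of the start key's top when up, 128 mm above the bench, 13 mm above the roof
- spine: fixed grey service trunking along the far side of the bench, 70 mm deep, 1500 mm long, 64 mm high. Origin at bench level in its face towards the robot, at mid-length; the flat face is its x = 0 plane and looks to its -x; y along it. The face is plain up to 19 mm
- petri: bystander, not part of the job: glass culture dish, 94 mm across, 17 high. Origin under its centre
- boat: bystander, not part of the job: white square weighing boat, 60 mm, 18 high. Origin under its centre
- spatula: bystander, not part of the job: steel lab spatula, 160 mm long, lying. Origin under its centre (handle towards its -x)
- vial: bystander, not part of the job: small amber jar, 28 mm across, 45 high. Origin under its centre
- tipbox: bystander, not part of the job: clear pipette-tip box with a lid, 122 x 87 mm, 65 high. Origin under its centre
- beaker: bystander, not part of the job: glass beaker, 72 mm across, 90 high. Origin under its centre
- reagent: bystander, not part of the job: white reagent bottle, 70 mm across, 150 high. Origin under its centre

How it is judged:
By the outcome, as a careful person would: the job done as asked, in the order asked, and still so for the second after the job is handed in, with the robot touching nothing.
Of spent1, spent2 only 1 to 2 are there at a start; the rules pass over those that are not, and their reading is None.
Of swab1, swab2, swab3, swab4 only 2 to 4 are there at a start; the rules pass over those that are not, and their reading is None.
At some moment in a run one of tray, swab1, swab2, swab3, swab4 may be knocked a few centimetres aside while the robot is not near it.
Once in a run the grip may slacken for a moment while it holds something.
It also fails if it takes over 210 s, if anything falls off the work surface, if the arm or the gripper's body presses on something with over 40 N, if the wrist force passes 120 N, or if a joint passes its speed limit or range.

## Working session

There is one attempt and no reset: what is moved stays moved. The work goes in short steps, Python scripts to look and compute and a shell command to move; the robot and the scene stay as the last step left them, time stands still between calls to the robot, and variables do not carry over. Pictures are saved under pics/ and viewed, at most 14 in all, crops included, and the job is handed in when it is done.

```bash
ls; mkdir -p pics
cat > h.py <<'E'
import numpy as np,cv2
from workcell import r
from scipy.spatial.transform import Rotation as R
def save(name,f):
    im=r.grab_frame(name); cv2.imwrite(f'pics/{f}.png',im[:,:,::-1]); return im
def ray(cm,u,v):
    d=np.array([(u-cm['cx'])/cm['fx'],(v-cm['cy'])/cm['fy']]); s=d.copy()
    for _ in range(30): s=d/(1+cm['k1']*(s@s))
    V=np.array(cm['view']); Rc=V[:3,:3]; c=-Rc.T@V[:3,3]
    return c,Rc.T@np.array([s[0],s[1],1])
def pt(cm,u,v,z):
    c,d=ray(cm,u,v); return c+d*(z-c[2])/d[2]
def px(cm,p):
    V=np.array(cm['view']); q=V[:3,:3]@np.array(p)+V[:3,3]; s=q[:2]/q[2]; s=s*(1+cm['k1']*(s@s))
    return s[0]*cm['fx']+cm['cx'],s[1]*cm['fy']+cm['cy']
E
python3 - <<'E'
from h import *
for n in('top','side'):
    im=save(n,n+'0'); 
    cm=r.camera_model(n); print(n,{k:cm[k] for k in('fx','fy','cx','cy','k1')}); V=np.array(cm['view']);print((-V[:3,:3].T@V[:3,3]).round(3),V[:3,:3].round(2).tolist())
o=r.get_obs();print(o)
im=cv2.imread('pics/top0.png');cv2.imwrite('pics/top0b.png',cv2.resize(im,(800,500),interpolation=cv2.INTER_CUBIC))
E
```

```text
pics
steer.py
workcell.py
top {'fx': 462.24605392718416, 'fy': 462.24605392718416, 'cx': 319.42501582848706, 'cy': 202.89906208223962, 'k1': 0.0366087155928307}
[ 0.378 -0.1    1.466] [[0.03, -1.0, -0.02], [-1.0, -0.02, -0.09], [0.09, 0.02, -1.0]]
side {'fx': 397.2759515013378, 'fy': 397.2759515013378, 'cx': 319.22760617659037, 'cy': 195.54937364421602, 'k1': -0.023000479237522544}
[0.217 0.696 0.891] [[-0.93, -0.35, 0.01], [-0.25, 0.64, -0.73], [0.25, -0.68, -0.69]]
{'time': 0.1, 'joint_positions': array([-1.41072106e+00,  1.04581930e-01,  9.65416371e-02,  1.56392001e+00,
       -1.23442863e-05,  1.35307231e+00]), 'qd': array([-0.00097861, -0.00106217,  0.00124972, -0.00109559,  0.00128375,
        0.0007819 ]), 'tau': array([ 5.66431903e-03, -5.58207107e+01,  5.04723072e+01,  1.30338935e-02,
       -3.24523471e-04, -1.40884049e-05]), 'tcp_pos': array([ 0.22127236, -0.55740947,  0.25563087]), 'eef_rot': array([-3.08456514e+00, -5.89704161e-01, -3.32995134e-05]), 'force': array([0.40882478, 0.034409  , 0.44768518]), 'moment': array([-0.01928938, -0.06004083,  0.02036922]), 'gripper_force': 0.0, 'width': 0.08525589243443424}
```

View pics/top0b.png

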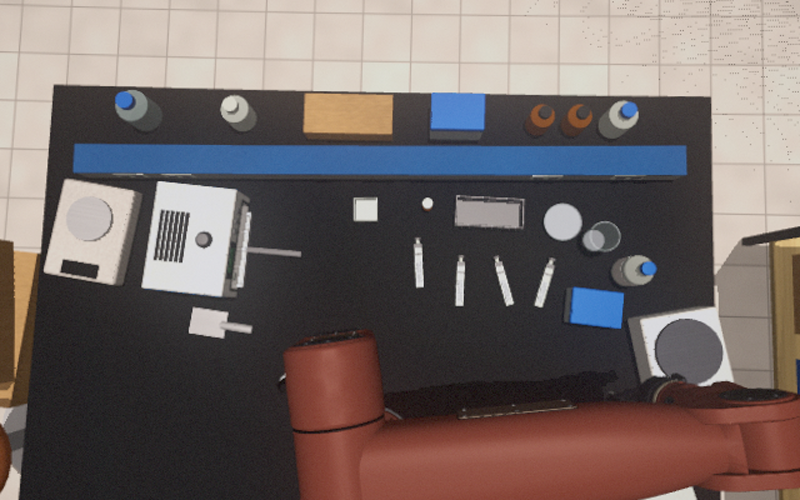

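View pics/side0.png

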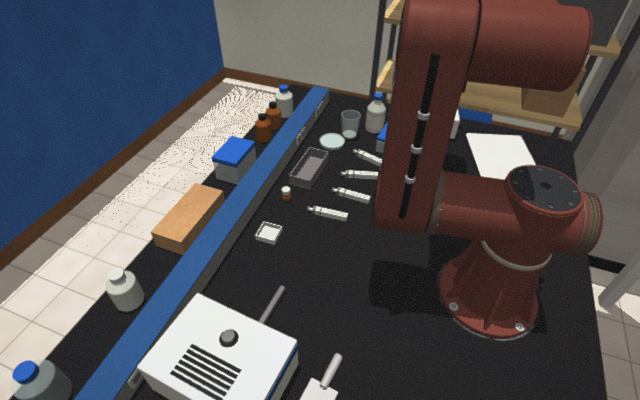

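The top view shows four fresh swabs, with plungers towards the trunking. The tub is at about (490,212), and the incubator on the left has its mouth and handle facing right. I'll enlarge both areas.

Run:
```python
from h import *
im=cv2.imread('pics/top0.png')
for n,(x,y) in {'cA':(105,115),'cB':(275,115)}.items():
    c=cv2.resize(im[y:y+150,x:x+200],(800,600),interpolation=cv2.INTER_CUBIC)
    c=(255*(c/255.)**0.6).astype('uint8'); cv2.imwrite(f'pics/{n}.png',c)
```

```text
(no output)
```

View pics/cA.png

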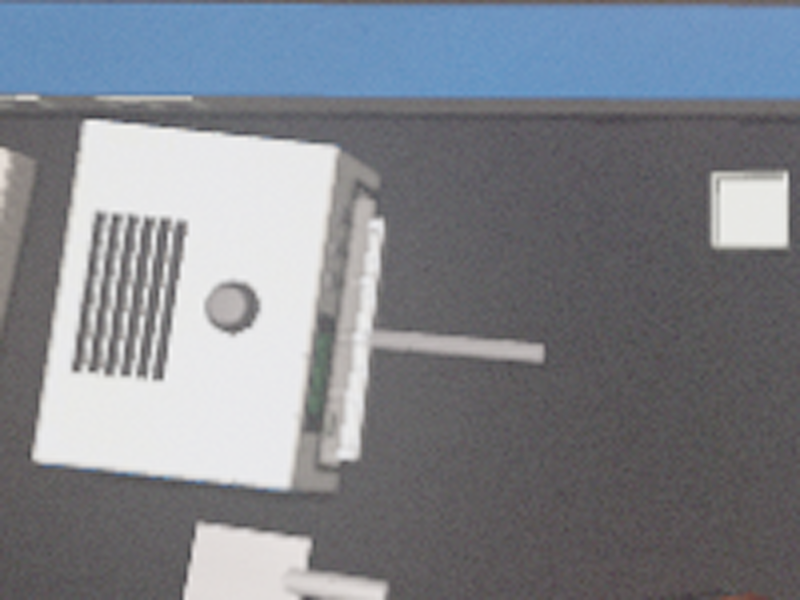

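View pics/cB.png

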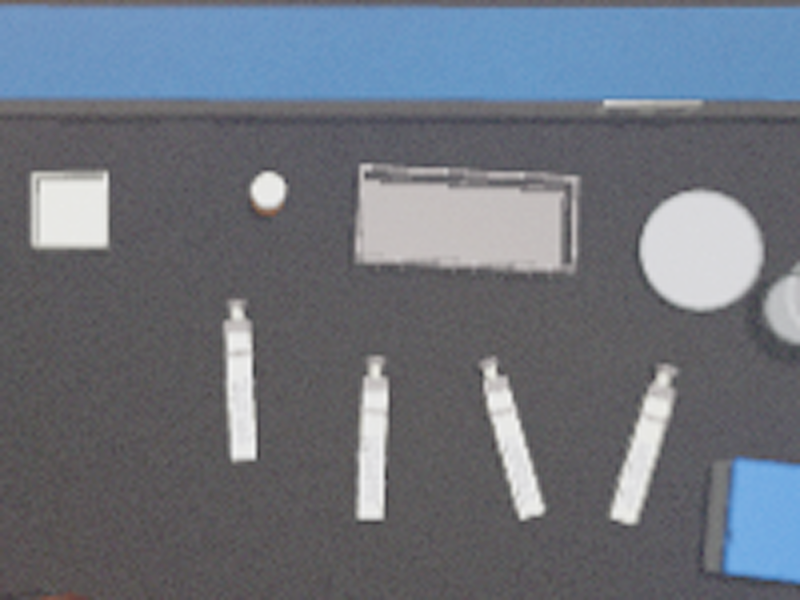

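Crop A shows the key at (231,307), the handle end at (544,352), the handle root at (375,339), and the tray's end wall standing a little out of the mouth. Crop B shows the swabs, with heads at (237,305), (375,362), (489,365), (667,370) and tails at (244,460), (371,520), (532,515), (624,521). The tub corners are at (360,167), (577,180), (574,270), (357,262).

```bash
cat >> h.py <<'E'
def cr(cm,x0,y0,k,X,Y,z): return pt(cm,x0+(X+.5)/k-.5,y0+(Y+.5)/k-.5,z)
E
python3 - <<'E'
from h import *
cm=r.camera_model('top')
A=lambda X,Y,z:cr(cm,105,115,4,X,Y,z)
B=lambda X,Y,z:cr(cm,275,115,4,X,Y,z)
print('key',A(231,305,.128).round(4))
h1,h2=A(375,339,.022),A(545,352,.022);print('handle',h1.round(4),h2.round(4),np.degrees(np.arctan2(*(h1-h2)[[1,0]])))
for X,Y in((85,120),(338,147),(295,490),(35,460)): print('roof',A(X,Y,.115).round(4))
for X,Y in((382,220),(350,460)): print('traywall',A(X,Y,.014).round(4))
for X in(20,300,700): print('spine',B(X,118,0).round(4),A(X,113,0).round(4))
for (a,b) in(((238,322),(244,460)),((376,376),(371,520)),((496,378),(532,516)),((659,390),(624,521))):
    p,q=B(*a,.02),B(*b,.02); print('swab',((p+q)/2).round(4),np.linalg.norm(p-q).round(4),np.degrees(np.arctan2(*(p-q)[[1,0]])).round(1))
print('tub',[B(*c,.04).round(3) for c in((360,167),(577,180),(574,270),(357,262))])
for n,X,Y,z in(('boat',70,210,.018),('vial',268,190,.045),('petri',701,250,.017),('tipbox corner',735,460,.065),('tb',715,570,.0)): print(n,B(X,Y,z).round(3))
for X,Y in((198,523),(385,590),(285,580),(310,540)): print('obj',A(X,Y,.01).round(3))
E
cat >> h.py <<'E'
def go(x,y,z,yaw,start=None):
    """delta in tool axes to TCP (x,y,z), tool down, tool-y heading yaw deg"""
    o=r.get_obs(); p,Q=(o['tcp_pos'],R.from_rotvec(o['eef_rot'])) if start is None else (np.array(start[:3]),dn(start[3]))
    T=dn(yaw)
    d=Q.inv().apply(np.array([x,y,z])-p); rv=(Q.inv()*T).as_rotvec()
    j1=np.arctan2(y,x); print(d.round(4).tolist(),rv.round(4).tolist(),'dist %.3f'%np.linalg.norm(d),'j6~%.2f'%(j1+np.pi/2-np.radians(yaw)))
def dn(yaw):
    a=np.radians(yaw); Y=np.array([np.cos(a),np.sin(a),0]); Z=np.array([0,0,-1.]); return R.from_matrix(np.c_[np.cross(Y,Z),Y,Z])
E
python3 - <<'E'
from h import *
print(r.finger_overhang)
go(.45,-.25,.2,-40)
go(.501,.206,.10,-4.6,(.45,-.25,.2,-40))
E
```

```text
0.025
[0.326, -0.2013, 0.0559] [-0.0011, -0.0005, -0.4949] dist 0.387 j6~1.76
[0.3821, -0.254, 0.1] [0.0, 0.0, -0.6178] dist 0.470 j6~2.04
```

```bash
echo '{"rows":[[0.085, 0.163, -0.1, 0.028, 0, 0, 0], [0.085, 0.163, -0.1, 0.028, 0, 0, 0], [0.085, 0.163, -0.1, 0.028, 0, 0, 0], [0.085, 0.163, -0.1, 0.028, 0, 0, 0], [0.085, 0.163, -0.1, 0.028, 0, 0, 0]]}' | python3 steer.py
echo '{"rows":[[0.085, 0.163, -0.1, 0.028, 0, 0, -0.495], [0.085, 0.163, -0.1, 0.028, 0, 0, -0.495], [0.085, 0.163, -0.1, 0.028, 0, 0, -0.495], [0.085, 0.163, -0.1, 0.028, 0, 0, -0.495], [0.085, 0.163, -0.1, 0.028, 0, 0, -0.495]]}' | python3 steer.py
echo '{"rows":[[0.05, 0.19, -0.127, 0.05, 0, 0, 0], [0.05, 0.19, -0.127, 0.05, 0, 0, 0], [0.05, 0.19, -0.127, 0.05, 0, 0, 0], [0.05, 0.19, -0.127, 0.05, 0, 0, 0], [0.05, 0.19, -0.127, 0.05, 0, 0, 0], [0.05, 0.19, -0.127, 0.05, 0, 0, 0]]}' | python3 steer.py
echo '{"rows":[[0.05, 0.19, -0.127, 0.05, 0, 0, -0.618], [0.05, 0.19, -0.127, 0.05, 0, 0, -0.618], [0.05, 0.19, -0.127, 0.05, 0, 0, -0.618], [0.05, 0.19, -0.127, 0.05, 0, 0, -0.618], [0.05, 0.19, -0.127, 0.05, 0, 0, -0.618], [0.05, 0.19, -0.127, 0.05, 0, 0, -0.618], [0.05, 0.19, -0.127, 0.05, 0, 0, -0.618]]}' | python3 steer.py
python3 - <<'E'
from h import *
cm=r.camera_model('wrist'); im=save('wrist','w1'); np.save('w1.npy',cm,allow_pickle=True)
go(.501,.206,.028,-4.6)
E
```

```text
time: 0.52
tcp_pos: [0.3373, -0.4015, 0.2274]
eef_rot: [-3.084, -0.592, -0.0]
force: [0.6, 0.1, -0.3]
width: 0.0853
gripper_force: 0.0
time: 0.93
tcp_pos: [0.4518, -0.2483, 0.1995]
eef_rot: [-2.84, -1.34, -0.0]
force: [1.0, -0.5, -0.4]
width: 0.0851
gripper_force: 0.0
time: 1.43
tcp_pos: [0.4746, -0.0209, 0.1491]
eef_rot: [-2.845, -1.33, 0.001]
force: [-0.2, -0.1, -1.2]
width: 0.0497
gripper_force: 0.0
time: 2.02
tcp_pos: [0.4988, 0.2068, 0.0984]
eef_rot: [-2.302, -2.135, 0.002]
force: [-0.6, -0.3, -0.3]
width: 0.0503
gripper_force: 0.0
[0.0013, 0.002, 0.071] [-0.0021, 0.0004, 0.0039] dist 0.071 j6~2.04
```

View pics/w1.png

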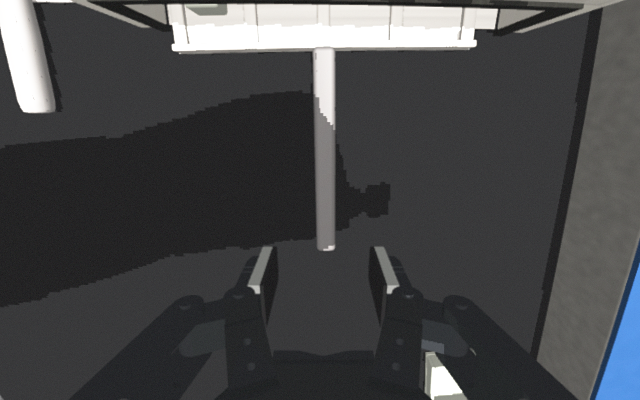

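The wrist view shows the handle aligned with the tool and centred between the fingers. Its end is at (326,248) and the tray's rear wall runs from (173,48) to (475,43).

Run:
```python
from h import *
cm=np.load('w1.npy',allow_pickle=True).item()
e=pt(cm,326,243,.022);f=pt(cm,324,50,.022);print(e,f,np.degrees(np.arctan2(*(f-e)[[1,0]])))
print(pt(cm,173,46,.014),pt(cm,475,42,.014))
```

```text
[0.49890601 0.18897738 0.022     ] [0.50702317 0.31923996 0.022     ] 86.43428936107912
[0.41199051 0.33048239 0.014     ] [0.60230189 0.31845272 0.014     ]
```

```bash
echo '{"rows":[[0.05, 0.006, 0.002, 0.035, 0, 0, 0.01], [0.05, 0.006, 0.002, 0.0705, 0, 0, 0.01], [0.05, 0.006, 0.002, 0.0705, 0, 0, 0.01]]}' | python3 steer.py
echo '{"rows":[[0.0, 0, 0, 0, 0, 0, 0], [0.0, 0, 0, 0, 0, 0, 0], [0.0, 0, 0, 0, 0, 0, 0], [0.0, 0, 0, 0, 0, 0, 0], [0.0, 0, 0, 0, 0, 0, 0], [0.0, 0, 0, 0, 0, 0, 0]]}' | python3 steer.py 60
echo '{"rows":[[0.0, -0.01, 0, 0, 0, 0, 0], [0.0, -0.03, 0, 0, 0, 0, 0], [0.0, -0.055, 0, 0, 0, 0, 0], [0.0, -0.08, 0, 0, 0, 0, 0], [0.0, -0.105, 0, 0, 0, 0, 0], [0.0, -0.13, 0, 0, 0, 0, 0], [0.0, -0.155, 0, 0, 0, 0, 0], [0.0, -0.18, 0, 0, 0, 0, 0]]}' | python3 steer.py
echo '{"rows":[[0.0, -0.02, -0.005, 0, 0, 0, 0], [0.0, -0.04, -0.012, 0, 0, 0, 0], [0.0, -0.06, -0.018, 0, 0, 0, 0], [0.0, -0.07, -0.02, 0, 0, 0, 0], [0.0, -0.07, -0.02, 0, 0, 0, 0]]}' | python3 steer.py
python3 -c "
from h import *
save('top','t1')"
```

```text
time: 2.32
tcp_pos: [0.4984, 0.2072, 0.0234]
eef_rot: [-2.316, -2.115, 0.012]
force: [-2.4, -0.0, -0.7]
width: 0.0503
gripper_force: 0.0
time: 2.82
tcp_pos: [0.5035, 0.2084, 0.0311]
eef_rot: [2.318, 2.118, 0.002]
force: [-1.9, -2.8, 4.1]
width: 0.0125
gripper_force: 58.0
time: 3.48
tcp_pos: [0.4872, 0.0291, 0.0307]
eef_rot: [2.319, 2.12, 0.006]
force: [0.8, 6.7, 3.8]
width: 0.0122
gripper_force: 58.2
time: 3.9
tcp_pos: [0.4606, -0.0406, 0.0307]
eef_rot: [2.32, 2.115, -0.0]
force: [-2.6, -6.0, 6.1]
width: 0.0126
gripper_force: 58.7
```

```bash
echo '{"rows":[[0.05, 0, 0, 0, 0, 0, 0], [0.05, 0, 0, 0, 0, 0, 0], [0.05, 0, 0, 0, 0, 0, 0], [0.05, 0, 0, -0.04, 0, 0, 0], [0.05, 0, 0, -0.08, 0, 0, 0], [0.05, 0, 0, -0.12, 0, 0, 0], [0.05, 0, 0, -0.15, 0, 0, 0], [0.05, 0, 0, -0.15, 0, 0, 0]]}' | python3 steer.py
echo '{"rows":[[0.05, 0.04, 0, 0, 0, 0, 0], [0.05, 0.08, 0, 0, 0, 0, 0], [0.05, 0.08, 0, 0, 0, 0, 0], [0.05, 0.08, 0, 0, 0, 0, 0]]}' | python3 steer.py
python3 - <<'E'
from h import *
cm=r.camera_model('wrist'); im=save('wrist','w2'); np.save('w2.npy',cm,allow_pickle=True)
E
```

```text
time: 4.62
tcp_pos: [0.463, -0.0392, 0.1864]
eef_rot: [2.313, 2.115, 0.006]
force: [1.5, -0.8, 0.5]
width: 0.0503
gripper_force: 0.0
time: 4.95
tcp_pos: [0.4673, 0.0432, 0.1794]
eef_rot: [-2.314, -2.124, 0.001]
force: [1.6, -0.1, 0.3]
width: 0.0502
gripper_force: 0.0
```

View pics/w2.png

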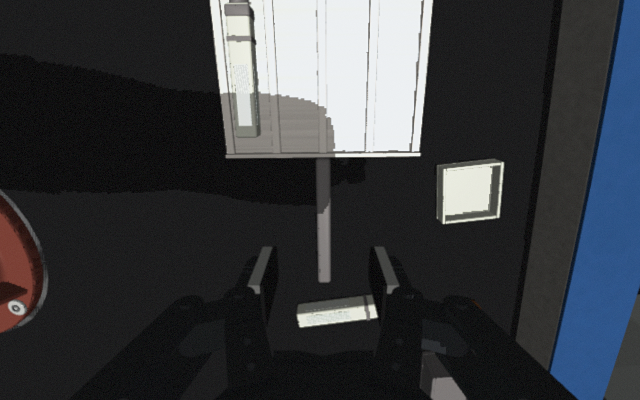

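The wrist view shows the tray out, with one spent swab in the left lane running from about (247,136) to (238,3). The other lanes are empty. The tray's rear wall runs from (227,156) to (420,154).

Run:
```python
from h import *
cm=np.load('w2.npy',allow_pickle=True).item()
a,b=pt(cm,227,155,.014),pt(cm,420,153,.014);print('wall',a,b,np.linalg.norm(a-b),np.degrees(np.arctan2(*(b-a)[[1,0]])))
t,h=pt(cm,247,131,.024),pt(cm,238,5,.024);print('spent',t,h,np.linalg.norm(t-h),np.degrees(np.arctan2(*(h-t)[[1,0]])))
print('handle end',pt(cm,325,280,.022))
```

```text
wall [0.37508823 0.08303011 0.014     ] [0.56441326 0.06879377 0.014     ] 0.18985952550210525 -4.30027425508987
spent [0.40133687 0.10506945 0.024     ] [0.41067379 0.20636588 0.024     ] 0.1017258373550809 84.73368276852712
handle end [ 0.45966905 -0.06336554  0.022     ]
```

Run:
```python
from h import *
go(.4065,.155,.10,-5);go(.612,-.288,.15,-2,(.4065,.155,.15,-5))
```

```text
[0.1073, -0.0704, 0.0794] [-0.0006, 0.0003, -0.0002] dist 0.151 j6~2.02
[-0.4234, 0.2433, 0.0] [0.0, 0.0, -0.0524] dist 0.488 j6~1.17
```

```bash
echo '{"rows":[[0.034, 0.107, -0.07, 0.079, 0, 0, 0], [0.034, 0.107, -0.07, 0.079, 0, 0, 0], [0.034, 0.107, -0.07, 0.079, 0, 0, 0], [0.034, 0.107, -0.07, 0.079, 0, 0, 0], [0.034, 0.107, -0.07, 0.079, 0, 0, 0]]}' | python3 steer.py
echo '{"rows":[[0.034, 0, 0, 0.03, 0, 0, 0], [0.034, 0, 0, 0.06, 0, 0, 0], [0.034, 0, 0, 0.065, 0, 0, 0], [0.034, 0, 0, 0.065, 0, 0, 0]]}' | python3 steer.py
echo '{"rows":[[0, 0, 0, 0, 0, 0, 0], [0, 0, 0, 0, 0, 0, 0], [0, 0, 0, 0, 0, 0, 0], [0, 0, 0, 0, 0, 0, 0], [0, 0, 0, 0, 0, 0, 0]]}' | python3 steer.py 60
echo '{"rows":[[0, 0, 0, -0.03, 0, 0, 0], [0, 0, 0, -0.06, 0, 0, 0], [0, 0, 0, -0.09, 0, 0, 0], [0, 0, 0, -0.115, 0, 0, 0], [0, 0, 0, -0.115, 0, 0, 0], [0, 0, 0, -0.115, 0, 0, 0]]}' | python3 steer.py
```

```text
time: 5.42
tcp_pos: [0.4037, 0.1557, 0.0972]
eef_rot: [-2.314, -2.119, 0.006]
force: [0.0, -0.5, -0.3]
width: 0.0339
gripper_force: 0.0
time: 5.75
tcp_pos: [0.4068, 0.1529, 0.0348]
eef_rot: [-2.32, -2.117, 0.003]
force: [-0.2, 1.0, -0.3]
width: 0.0338
gripper_force: 0.0
time: 6.17
tcp_pos: [0.4079, 0.1535, 0.0364]
eef_rot: [2.319, 2.118, 0.0]
force: [0.5, -3.7, 3.9]
width: 0.0185
gripper_force: 61.0
time: 6.67
tcp_pos: [0.4083, 0.1541, 0.1521]
eef_rot: [2.318, 2.118, 0.004]
force: [-0.0, 0.1, -1.3]
width: 0.018
gripper_force: 60.5
```

```bash
echo '{"rows":[[0, -0.035, 0.02, 0, 0, 0, 0], [0, -0.07, 0.04, 0, 0, 0, 0], [0, -0.105, 0.06, 0, 0, 0, 0], [0, -0.14, 0.08, 0, 0, 0, 0], [0, -0.175, 0.1, 0, 0, 0, 0], [0, -0.21, 0.121, 0, 0, 0, 0]]}' | python3 steer.py
echo '{"rows":[[0, -0.035, 0.02, 0, 0, 0, 0], [0, -0.07, 0.04, 0, 0, 0, 0], [0, -0.105, 0.06, 0, 0, 0, 0], [0, -0.14, 0.08, 0, 0, 0, 0], [0, -0.175, 0.1, 0, 0, 0, -0.05], [0, -0.211, 0.122, 0, 0, 0, -0.05], [0, -0.211, 0.122, 0, 0, 0, -0.05], [0, -0.211, 0.122, 0, 0, 0, -0.05]]}' | python3 steer.py
python3 -c "
from h import *
save('wrist','w3');print(r.get_obs()['width']);go(.612,-.288,.066,-2)"
```

```text
time: 7.17
tcp_pos: [0.5086, -0.0677, 0.149]
eef_rot: [-2.318, -2.118, 0.001]
force: [0.8, 1.7, 0.1]
width: 0.0181
gripper_force: 60.5
time: 7.83
tcp_pos: [0.6106, -0.2885, 0.1467]
eef_rot: [-2.264, -2.17, 0.001]
force: [0.1, 0.5, -0.6]
width: 0.018
gripper_force: 60.5
0.01811741956184092
[-0.0011, 0.0017, 0.082] [-0.0032, -0.0024, -0.0062] dist 0.082 j6~1.17
```

```bash
echo '{"rows":[[0, 0, 0.002, 0.03, 0, 0, 0], [0, 0, 0.002, 0.06, 0, 0, 0], [0, 0, 0.002, 0.081, 0, 0, 0], [0, 0, 0.002, 0.081, 0, 0, 0]]}' | python3 steer.py
echo '{"rows":[[0.04, 0, 0, 0, 0, 0, 0], [0.04, 0, 0, 0, 0, 0, 0], [0.04, 0, 0, 0, 0, 0, 0], [0.04, 0, 0, -0.03, 0, 0, 0], [0.04, 0, 0, -0.07, 0, 0, 0], [0.04, 0, 0, -0.11, 0, 0, 0], [0.04, 0, 0, -0.13, 0, 0, 0], [0.04, 0, 0, -0.13, 0, 0, 0]]}' | python3 steer.py
python3 -c "
from h import *
go(.55,-.117,.20,94)"
```

```text
time: 8.22
tcp_pos: [0.6105, -0.2836, 0.0643]
eef_rot: [-2.258, -2.173, 0.002]
force: [-1.1, 1.3, -1.4]
width: 0.0182
gripper_force: 60.5
time: 8.88
tcp_pos: [0.6161, -0.2889, 0.2091]
eef_rot: [2.257, 2.168, 0.003]
force: [0.9, 0.4, 0.2]
width: 0.04
gripper_force: 0.0
[0.1692, -0.073, 0.0072] [0.0019, 0.0138, -1.6804] dist 0.184 j6~-0.28
```

```bash
echo '{"rows":[[0.04, 0.169, -0.073, 0.007, 0, 0, -0.84], [0.04, 0.169, -0.073, 0.007, 0, 0, -0.84], [0.04, 0.169, -0.073, 0.007, 0, 0, -0.84], [0.04, 0.169, -0.073, 0.007, 0, 0, -0.84], [0.04, 0.169, -0.073, 0.007, 0, 0, -0.84], [0.04, 0.169, -0.073, 0.007, 0, 0, -0.84], [0.04, 0.169, -0.073, 0.007, 0, 0, -0.84]]}' | python3 steer.py
echo '{"rows":[[0.04, 0, 0, 0, 0, 0, -0.84], [0.04, 0, 0, 0, 0, 0, -0.84], [0.04, 0, 0, 0, 0, 0, -0.84], [0.04, 0, 0, 0, 0, 0, -0.84], [0.04, 0, 0, 0, 0, 0, -0.84], [0.04, 0, 0, 0, 0, 0, -0.84], [0.04, 0, 0, 0, 0, 0, -0.84], [0.04, 0, 0, 0, 0, 0, -0.84]]}' | python3 steer.py
cat >> h.py <<'E'
def swabs(name,f,z=.02):
    """white elongated blobs -> barrel rects in world at top height z"""
    cm=r.camera_model(name); im=save(name,f); hsv=cv2.cvtColor(im,cv2.COLOR_RGB2HSV)
    m=((hsv[:,:,2]>130)&(hsv[:,:,1]<60)).astype('uint8')
    cs,_=cv2.findContours(m,cv2.RETR_EXTERNAL,cv2.CHAIN_APPROX_NONE)
    for c in cs:
        if len(c)<25: continue
        w=np.array([pt(cm,*q[0],z)[:2] for q in c],dtype=np.float32)
        (cx,cy),(a,b),_=cv2.minAreaRect(w); 
        if not(.07<max(a,b)<.16 and min(a,b)<.045): continue
        bx=cv2.boxPoints(cv2.minAreaRect(w)); e=[bx[1]-bx[0],bx[2]-bx[1]]; e=max(e,key=np.linalg.norm); e=e*np.sign(e[0])
        print(name,'c %.4f %.4f'%(cx,cy),'L %.3f W %.3f'%(max(a,b),min(a,b)),'yaw %.1f'%np.degrees(np.arctan2(e[1],e[0])),'px',c[:,0].mean(0).round())
E
python3 - <<'E'
from h import *
swabs('top','t2'); swabs('wrist','w4')
E
```

```text
time: 9.47
tcp_pos: [0.5474, -0.1141, 0.1944]
eef_rot: [1.167, 2.914, -0.0]
force: [0.2, -0.8, -0.3]
width: 0.0399
gripper_force: 0.0
time: 10.13
tcp_pos: [0.5477, -0.1155, 0.194]
eef_rot: [-0.115, 3.138, -0.002]
force: [-0.6, -1.0, -0.4]
width: 0.0401
gripper_force: 0.0
top c -0.0696 0.8558 L 0.078 W 0.044 yaw 0.7 px [  9. 388.]
top c 0.4414 -0.4305 L 0.122 W 0.021 yaw -16.3 px [435. 227.]
top c 0.4439 -0.3269 L 0.124 W 0.019 yaw 16.2 px [402. 225.]
top c 0.4404 -0.2201 L 0.122 W 0.019 yaw -1.3 px [368. 225.]
wrist c 0.7363 -0.4609 L 0.070 W 0.004 yaw -89.0 px [ 42. 308.]
wrist c 0.5370 0.2137 L 0.072 W 0.005 yaw -4.4 px [625. 194.]
wrist c 0.4628 -0.1158 L 0.080 W 0.019 yaw 3.6 px [328.  96.]
wrist c 0.4429 -0.2189 L 0.112 W 0.021 yaw -2.0 px [219.  62.]
wrist c 0.4479 -0.3250 L 0.118 W 0.021 yaw 16.1 px [106.  64.]
wrist c 0.4464 -0.4242 L 0.107 W 0.009 yaw -15.0 px [ 4. 58.]
```

View pics/w4.png

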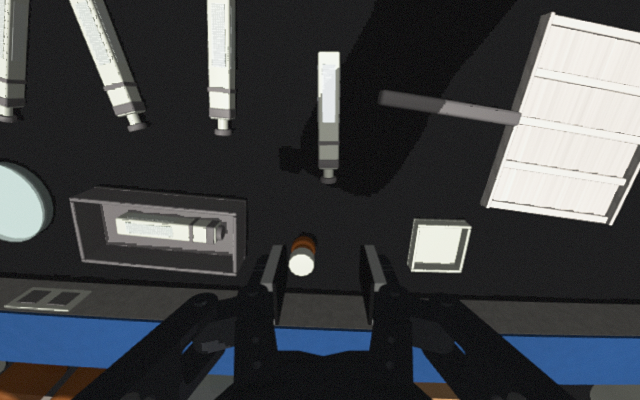

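The spent swab lies in the tub. Swab1 runs from its tail at (329,53) to its head at (328,182), and the other three and the tray are all in view.

Run:
```python
from h import *
cm=r.camera_model('wrist')
t,h=pt(cm,329.5,52.5,.02),pt(cm,328,167,.02); print(t,h,np.linalg.norm(t-h)); print(pt(cm,328,178,.014))
d=(h-t)/np.linalg.norm(h-t); c=t+.055*d; print(c,np.degrees(np.arctan2(d[1],d[0])))
go(c[0],c[1],.10,90+np.degrees(np.arctan2(d[1],d[0])))
print('handle end',pt(cm,380,98,.022),'tray corner',pt(cm,487,205,.014),pt(cm,551,15,.014))
```

```text
[ 0.42338052 -0.11726047  0.02      ] [ 0.5296841  -0.11100939  0.02      ] 0.10648721716532246
[ 0.54291363 -0.10996814  0.014     ]
[ 0.47828567 -0.11403182  0.02      ] 3.3653499214699525
[0.0692, 0.0061, 0.0936] [-0.0008, 0.0013, 0.0073] dist 0.117 j6~-0.29
handle end [ 0.45946219 -0.06680051  0.022     ] tray corner [0.56172398 0.06693013 0.014     ] [0.37602168 0.08152853 0.014     ]
```

```bash
echo '{"rows":[[0.036, 0.0715, 0.005, 0.03, 0, 0, 0.006], [0.036, 0.0715, 0.005, 0.07, 0, 0, 0.006], [0.036, 0.0715, 0.005, 0.11, 0, 0, 0.006], [0.036, 0.0715, 0.005, 0.14, 0, 0, 0.006], [0.036, 0.0715, 0.005, 0.162, 0, 0, 0.006], [0.036, 0.0715, 0.005, 0.163, 0, 0, 0.006], [0.036, 0.0715, 0.005, 0.163, 0, 0, 0.006]]}' | python3 steer.py
echo '{"rows":[[0, 0, 0, 0, 0, 0, 0], [0, 0, 0, 0, 0, 0, 0], [0, 0, 0, 0, 0, 0, 0], [0, 0, 0, 0, 0, 0, 0], [0, 0, 0, 0, 0, 0, 0]]}' | python3 steer.py 80
echo '{"rows":[[0, 0, 0, -0.015, 0, 0, 0], [0, 0, 0, -0.03, 0, 0, 0], [0, 0, 0, -0.03, 0, 0, 0], [0, 0, 0, -0.03, 0, 0, 0]]}' | python3 steer.py
python3 -c "
from h import *
go(.605,-.064,.031,91.2)"
```

```text
time: 10.82
tcp_pos: [0.4751, -0.1151, 0.0293]
eef_rot: [0.095, -3.139, -0.001]
force: [0.4, -0.7, 0.5]
width: 0.0361
gripper_force: 0.0
time: 11.23
tcp_pos: [0.4768, -0.116, 0.0317]
eef_rot: [-0.098, 3.138, -0.002]
force: [-2.1, -0.1, 6.8]
width: 0.018
gripper_force: 79.4
time: 11.57
tcp_pos: [0.4767, -0.1159, 0.061]
eef_rot: [-0.099, 3.138, -0.002]
force: [-0.2, -0.4, -0.5]
width: 0.0182
gripper_force: 78.5
[-0.1312, 0.0438, 0.0302] [-0.0015, 0.0023, 0.042] dist 0.142 j6~-0.13
```

```bash
echo '{"rows":[[0, -0.033, 0.011, 0, 0, 0, 0.04], [0, -0.066, 0.022, 0, 0, 0, 0.04], [0, -0.099, 0.033, 0, 0, 0, 0.04], [0, -0.131, 0.044, 0, 0, 0, 0.04], [0, -0.131, 0.044, 0, 0, 0, 0.04], [0, -0.131, 0.044, 0.015, 0, 0, 0.04], [0, -0.131, 0.044, 0.0295, 0, 0, 0.04], [0, -0.131, 0.044, 0.0295, 0, 0, 0.04]]}' | python3 steer.py
echo '{"rows":[[0, -0.008, 0, 0, 0, 0, 0], [0, -0.014, 0, 0, 0, 0, 0], [0, -0.018, 0, 0, 0, 0, 0], [0, -0.021, 0, 0, 0, 0, 0], [0, -0.021, 0, 0, 0, 0, 0]]}' | python3 steer.py
python3 -c "
from h import *
go(.636,-.064,.031,91.2)
swabs('wrist','w5')"
```

```text
time: 12.23
tcp_pos: [0.6039, -0.0632, 0.0288]
eef_rot: [-0.037, 3.141, -0.0]
force: [0.2, 0.2, -0.4]
width: 0.0177
gripper_force: 88.4
time: 12.65
tcp_pos: [0.6249, -0.0628, 0.0301]
eef_rot: [0.036, -3.141, 0.0]
force: [-0.6, 0.5, -0.7]
width: 0.018
gripper_force: 88.4
[-0.011, -0.0015, -0.0009] [-0.0001, -0.0001, 0.0023] dist 0.011 j6~-0.12
wrist c 0.6128 -0.0626 L 0.082 W 0.019 yaw 2.3 px [322. 244.]
```

```bash
for i in 1; do :; done
echo '{"rows":[[0, -0.002, 0, 0, 0, 0, 0], [0, -0.004, 0, 0, 0, 0, 0], [0, -0.006, 0, 0, 0, 0, 0], [0, -0.006, 0, 0, 0, 0, 0]]}' | python3 steer.py 110
echo '{"rows":[[0, -0.002, 0, 0, 0, 0, 0], [0, -0.004, 0, 0, 0, 0, 0], [0, -0.004, 0, 0, 0, 0, 0]]}' | python3 steer.py
echo '{"rows":[[0, -0.002, 0, 0, 0, 0, 0], [0, -0.004, 0, 0, 0, 0, 0], [0, -0.004, 0, 0, 0, 0, 0]]}' | python3 steer.py
```

```text
time: 13.03
tcp_pos: [0.6302, -0.0625, 0.03]
eef_rot: [0.036, -3.14, -0.0]
force: [-4.1, 0.3, -0.3]
width: 0.0171
gripper_force: 112.1
time: 13.28
tcp_pos: [0.6343, -0.0624, 0.03]
eef_rot: [0.037, -3.14, -0.0]
force: [-4.4, -0.1, 0.1]
width: 0.0171
gripper_force: 112.1
time: 13.53
tcp_pos: [0.6371, -0.0622, 0.0297]
eef_rot: [0.036, -3.138, -0.0]
force: [-11.0, 1.1, 4.7]
width: 0.0172
gripper_force: 112.6
```

```bash
echo '{"rows":[[0, -0.002, 0, 0, 0, 0, 0], [0, -0.004, 0, 0, 0, 0, 0], [0, -0.004, 0, 0, 0, 0, 0], [0, -0.004, 0, 0, 0, 0, 0]]}' | python3 steer.py
echo '{"rows":[[0, 0.008, 0, 0, 0, 0, 0], [0, 0.02, 0, 0, 0, 0, 0], [0, 0.02, 0, -0.03, 0, 0, 0], [0, 0.02, 0, -0.06, 0, 0, 0], [0, 0.02, 0, -0.09, 0, 0, 0], [0, 0.02, 0, -0.09, 0, 0, 0], [0, 0.02, 0, -0.09, 0, 0, 0]]}' | python3 steer.py
python3 -c "
from h import *
im=save('wrist','w6');im=cv2.imread('pics/w6.png')[180:330,240:400]
cv2.imwrite('pics/w6c.png',cv2.resize(im,(640,600),interpolation=cv2.INTER_CUBIC))"
```

```text
time: 13.87
tcp_pos: [0.6374, -0.062, 0.0291]
eef_rot: [0.035, -3.13, -0.0]
force: [-29.8, -0.7, 13.7]
width: 0.0174
gripper_force: 114.1
time: 14.45
tcp_pos: [0.6247, -0.0634, 0.1231]
eef_rot: [-0.036, 3.136, -0.003]
force: [-0.2, -1.0, -1.0]
width: 0.0171
gripper_force: 112.0
```

View pics/w6c.png

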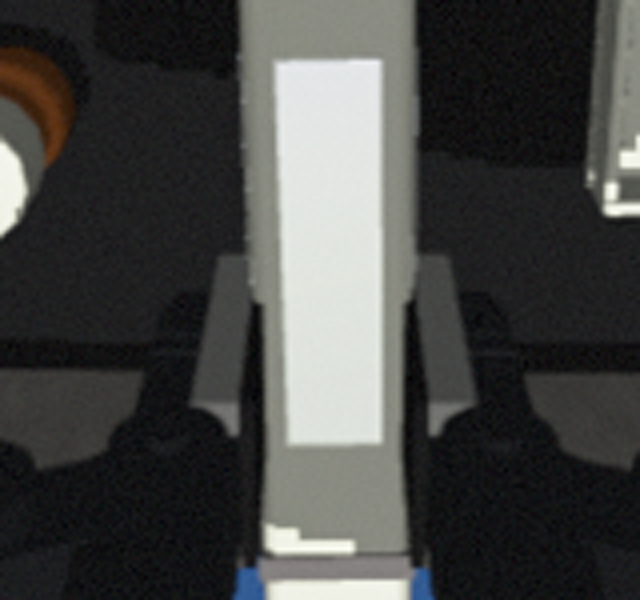

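Swab1's plunger is home: the force rose stiffly to 30 N after a travel of about 10 mm at 4.4 N. The wrist crop shows the swab held straight in the fingers. Next I'll place it in the far lane.

```bash
python3 -c "
from h import *
go(.5438,.1466,.09,175.65)"
```

```text
[0.0749, 0.2114, 0.0307] [-0.0023, 0.0014, -1.4716] dist 0.226 j6~-1.23
```

```bash
echo '{"rows":[[0, 0.012, 0.035, 0.005, 0, 0, 0], [0, 0.025, 0.07, 0.01, 0, 0, -0.1], [0, 0.037, 0.105, 0.015, 0, 0, -0.2], [0, 0.05, 0.14, 0.02, 0, 0, -0.32], [0, 0.062, 0.175, 0.025, 0, 0, -0.44], [0, 0.075, 0.211, 0.031, 0, 0, -0.56], [0, 0.075, 0.211, 0.031, 0, 0, -0.68], [0, 0.075, 0.211, 0.031, 0, 0, -0.74]]}' | python3 steer.py
echo '{"rows":[[0, 0, 0, 0, 0, 0, -0.73], [0, 0, 0, 0, 0, 0, -0.73], [0, 0, 0, 0, 0, 0, -0.73], [0, 0, 0, 0, 0, 0, -0.73], [0, 0, 0, 0, 0, 0, -0.73], [0, 0, 0, 0, 0, 0, -0.73], [0, 0, 0, 0, 0, 0, -0.73], [0, 0, 0, 0, 0, 0, -0.73]]}' | python3 steer.py
python3 -c "
from h import *
im=save('wrist','w7')
save('top','t3')
go(.5438,.1466,.0355,175.65)"
```

```text
time: 15.17
tcp_pos: [0.5407, 0.1486, 0.0871]
eef_rot: [1.184, -2.907, -0.002]
force: [1.5, -1.5, -0.2]
width: 0.0174
gripper_force: 111.9
time: 15.83
tcp_pos: [0.5422, 0.1464, 0.088]
eef_rot: [2.129, -2.309, -0.002]
force: [-0.9, 0.0, -0.7]
width: 0.0172
gripper_force: 112.0
[-0.0003, -0.0014, 0.053] [0.0009, -0.0002, -0.0051] dist 0.053 j6~-1.23
```

View pics/w7.png

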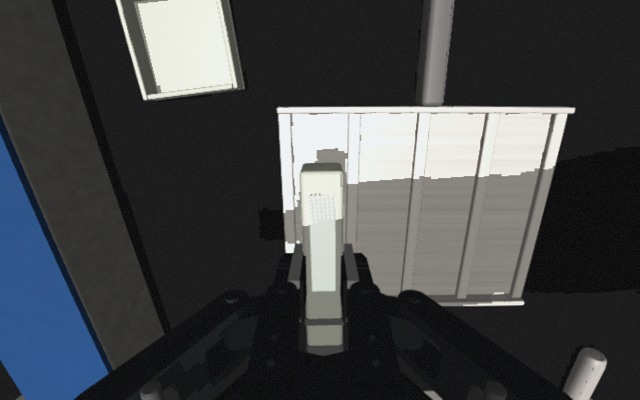

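The swab hangs over the far lane. The rear wall corners are at (278,109) and (574,109); I'll check the tray from them, then lower.

Run:
```python
from h import *
cm=r.camera_model('wrist')
a,b=pt(cm,278,109,.014),pt(cm,574,109,.014);print(a,b,np.linalg.norm(a-b))
print(pt(cm,525,302,.014))
d=(a-b)/np.linalg.norm(a-b);o=(a+b)/2+.077*np.array([-d[1],d[0],0]);print('origin',o,np.degrees(np.arctan2(d[1],d[0])))
for l in(-.069,-.023,.023,.069):print((o-l*d)[:2])
```

```text
[0.56391394 0.06730615 0.014     ] [0.37303854 0.08163005 0.014     ] 0.19141210469104838
[0.38316896 0.23207573 0.014     ]
origin [0.47423836 0.1512522  0.014     ] -4.291614422511493
[0.54304489 0.14608874]
[0.49717387 0.14953105]
[0.45130285 0.15297336]
[0.40543183 0.15641566]
```

```bash
echo '{"rows":[[0, 0, 0, 0.02, 0, 0, 0], [0, 0, 0, 0.04, 0, 0, 0], [0, 0, 0, 0.0525, 0, 0, 0], [0, 0, 0, 0.0525, 0, 0, 0]]}' | python3 steer.py
echo '{"rows":[[0.032, 0, 0, 0, 0, 0, 0], [0.032, 0, 0, 0, 0, 0, 0], [0.032, 0, 0, 0, 0, 0, 0], [0.032, 0, 0, -0.03, 0, 0, 0], [0.032, 0, 0, -0.07, 0, 0, 0], [0.032, 0, 0, -0.11, 0, 0, 0], [0.032, 0, 0, -0.15, 0, 0, 0], [0.032, 0, 0, -0.15, 0, 0, 0]]}' | python3 steer.py
python3 - <<'E'
from h import *
swabs('top','t4');swabs('wrist','w8',.024)
go(.51,-.22,.19,90)
E
```

```text
time: 16.27
tcp_pos: [0.5412, 0.1463, 0.0339]
eef_rot: [2.13, -2.306, -0.004]
force: [0.3, 0.1, -0.1]
width: 0.0173
gripper_force: 112.0
time: 16.93
tcp_pos: [0.5465, 0.1466, 0.1969]
eef_rot: [-2.127, 2.299, -0.014]
force: [0.9, 0.0, 0.4]
width: 0.0317
gripper_force: 0.0
top c -0.0696 0.8558 L 0.078 W 0.044 yaw 0.7 px [  9. 388.]
top c 0.0225 0.0062 L 0.074 W 0.008 yaw 84.2 px [291. 360.]
top c 0.1008 0.0621 L 0.083 W 0.026 yaw -44.0 px [272. 334.]
top c 0.4414 -0.4305 L 0.122 W 0.021 yaw -16.3 px [435. 227.]
top c 0.4438 -0.3267 L 0.124 W 0.019 yaw 16.4 px [402. 225.]
top c 0.4404 -0.2201 L 0.122 W 0.019 yaw -1.3 px [368. 225.]
wrist c 0.4656 0.0296 L 0.082 W 0.009 yaw 85.6 px [403.  50.]
[0.368, 0.0058, -0.0003] [-0.004, 0.0044, 1.493] dist 0.368 j6~-0.41
```

```bash
echo '{"rows":[[0.036, 0.04, 0.001, 0, 0, 0, 0.12], [0.036, 0.08, 0.001, 0, 0, 0, 0.24], [0.036, 0.12, 0.002, 0, 0, 0, 0.36], [0.036, 0.16, 0.003, 0, 0, 0, 0.48], [0.036, 0.2, 0.003, 0, 0, 0, 0.6], [0.036, 0.24, 0.004, 0, 0, 0, 0.72], [0.036, 0.28, 0.005, 0, 0, 0, 0.84], [0.036, 0.32, 0.005, 0, 0, 0, 0.96]]}' | python3 steer.py
echo '{"rows":[[0.036, 0, 0, 0, 0, 0, 0.12], [0.036, 0, 0, 0, 0, 0, 0.24], [0.036, 0, 0, 0, 0, 0, 0.36], [0.036, 0, 0, 0, 0, 0, 0.48], [0.036, 0, 0, 0, 0, 0, 0.533], [0.036, 0, 0, 0, 0, 0, 0.533], [0.036, 0, 0, 0, 0, 0, 0.533]]}' | python3 steer.py
python3 - <<'E'
from h import *
swabs('wrist','w9');save('top','t5')
go(.434,-.2205,.031,88.8)
E
```

```text
time: 17.7
tcp_pos: [0.5118, -0.1738, 0.1855]
eef_rot: [0.818, -3.032, -0.002]
force: [0.6, 0.3, -0.1]
width: 0.0362
gripper_force: 0.0
time: 18.28
tcp_pos: [0.5125, -0.1719, 0.1858]
eef_rot: [0.003, -3.14, -0.001]
force: [-1.1, 0.2, -0.7]
width: 0.0362
gripper_force: 0.0
wrist c 0.7423 -0.4670 L 0.076 W 0.002 yaw -88.1 px [ 96. 355.]
wrist c 0.5897 -0.2792 L 0.088 W 0.003 yaw 88.7 px [226. 253.]
wrist c 0.6098 -0.3047 L 0.119 W 0.043 yaw 88.4 px [199. 269.]
wrist c 0.4420 -0.3258 L 0.120 W 0.022 yaw 15.7 px [158. 108.]
wrist c 0.4392 -0.4293 L 0.118 W 0.021 yaw -16.1 px [ 55. 109.]
wrist c 0.4387 -0.2186 L 0.118 W 0.021 yaw -2.1 px [272. 107.]
[0.0787, -0.0483, 0.1553] [0.0004, -0.0007, 0.0232] dist 0.181 j6~-0.45
```

View pics/w9.png

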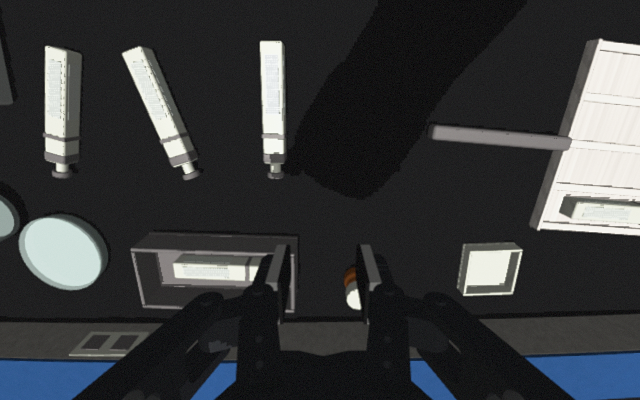

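Swab1 lies in its lane and swab2 is seen at (272,107). The wrist and top cameras agree on its barrel centre, (0.4345,-0.220).

```bash
echo '{"rows":[[0.036, 0.0785, -0.0475, 0, 0, 0, 0.03], [0.036, 0.0785, -0.0475, 0.03, 0, 0, 0.03], [0.036, 0.0785, -0.0475, 0.07, 0, 0, 0.03], [0.036, 0.0785, -0.0475, 0.11, 0, 0, 0.03], [0.036, 0.0785, -0.0475, 0.145, 0, 0, 0.03], [0.036, 0.0785, -0.0475, 0.155, 0, 0, 0.03], [0.036, 0.0785, -0.0475, 0.155, 0, 0, 0.03], [0.036, 0.0785, -0.0475, 0.155, 0, 0, 0.03]]}' | python3 steer.py
echo '{"rows":[[0, 0, 0, 0, 0, 0, 0], [0, 0, 0, 0, 0, 0, 0], [0, 0, 0, 0, 0, 0, 0], [0, 0, 0, 0, 0, 0, 0], [0, 0, 0, 0, 0, 0, 0]]}' | python3 steer.py 110
echo '{"rows":[[0, 0, 0, -0.025, 0, 0, 0], [0, 0, 0, -0.05, 0, 0, 0], [0, 0, 0, -0.07, 0, 0, 0], [0, 0, 0, -0.07, 0, 0, 0], [0, 0, 0, -0.07, 0, 0, 0]]}' | python3 steer.py
python3 -c "
from h import *
go(.605,-.063,.0305,91.2)"
```

```text
time: 19.05
tcp_pos: [0.4349, -0.2199, 0.033]
eef_rot: [0.045, 3.141, -0.0]
force: [0.5, -1.2, 0.8]
width: 0.0362
gripper_force: 0.0
time: 19.47
tcp_pos: [0.4363, -0.2211, 0.0352]
eef_rot: [0.046, 3.138, -0.005]
force: [-2.5, 1.4, 7.2]
width: 0.0169
gripper_force: 108.5
time: 19.88
tcp_pos: [0.4362, -0.2211, 0.105]
eef_rot: [0.046, 3.137, -0.006]
force: [0.3, 0.1, -1.7]
width: 0.0166
gripper_force: 107.9
[-0.1638, 0.1632, 0.0746] [-0.0038, 0.0041, -0.0503] dist 0.243 j6~-0.12
```

```bash
echo '{"rows":[[0, -0.025, 0.025, 0, 0, 0, -0.05], [0, -0.05, 0.05, 0, 0, 0, -0.05], [0, -0.075, 0.075, 0, 0, 0, -0.05], [0, -0.1, 0.1, 0, 0, 0, -0.05], [0, -0.125, 0.125, 0, 0, 0, -0.05], [0, -0.15, 0.15, 0, 0, 0, -0.05], [0, -0.164, 0.163, 0, 0, 0, -0.05], [0, -0.164, 0.163, 0, 0, 0, -0.05]]}' | python3 steer.py
echo '{"rows":[[0, 0, 0, 0.03, 0, 0, 0], [0, 0, 0, 0.06, 0, 0, 0], [0, 0, 0, 0.0705, 0, 0, 0], [0, -0.007, 0, 0.0705, 0, 0, 0], [0, -0.014, 0, 0.0705, 0, 0, 0], [0, -0.019, 0, 0.0705, 0, 0, 0], [0, -0.022, 0, 0.0705, 0, 0, 0], [0, -0.022, 0, 0.0705, 0, 0, 0]]}' | python3 steer.py
echo '{"rows":[[0, -0.002, 0, 0, 0, 0, 0], [0, -0.004, 0, 0, 0, 0, 0], [0, -0.006, 0, 0, 0, 0, 0], [0, -0.006, 0, 0, 0, 0, 0]]}' | python3 steer.py
echo '{"rows":[[0, -0.002, 0, 0, 0, 0, 0], [0, -0.004, 0, 0, 0, 0, 0], [0, -0.004, 0, 0, 0, 0, 0]]}' | python3 steer.py
echo '{"rows":[[0, -0.002, 0, 0, 0, 0, 0], [0, -0.004, 0, 0, 0, 0, 0], [0, -0.004, 0, 0, 0, 0, 0]]}' | python3 steer.py
```

```text
time: 20.55
tcp_pos: [0.6052, -0.0588, 0.1012]
eef_rot: [-0.037, 3.141, 0.001]
force: [-0.0, 0.1, -0.8]
width: 0.0163
gripper_force: 108.0
time: 21.22
tcp_pos: [0.6256, -0.0616, 0.0315]
eef_rot: [-0.032, 3.141, -0.0]
force: [-0.6, 0.0, 2.8]
width: 0.0168
gripper_force: 127.3
time: 21.55
tcp_pos: [0.6302, -0.0612, 0.0313]
eef_rot: [0.031, -3.139, 0.0]
force: [-7.8, -0.9, 7.6]
width: 0.0163
gripper_force: 127.9
time: 21.8
tcp_pos: [0.6342, -0.0612, 0.0313]
eef_rot: [0.031, -3.139, 0.0]
force: [-8.1, -0.3, 8.7]
width: 0.0166
gripper_force: 127.9
time: 22.05
tcp_pos: [0.6382, -0.0611, 0.0313]
eef_rot: [0.031, -3.139, 0.0]
force: [-8.2, -0.5, 7.5]
width: 0.0169
gripper_force: 127.9
```

```bash
echo '{"rows":[[0, -0.002, 0, 0, 0, 0, 0], [0, -0.004, 0, 0, 0, 0, 0], [0, -0.004, 0, 0, 0, 0, 0]]}' | python3 steer.py
echo '{"rows":[[0, -0.001, 0, 0, 0, 0, 0], [0, -0.003, 0, 0, 0, 0, 0], [0, -0.003, 0, 0, 0, 0, 0]]}' | python3 steer.py
```

```text
time: 22.3
tcp_pos: [0.6389, -0.061, 0.0312]
eef_rot: [0.031, -3.132, 0.001]
force: [-27.5, -1.7, 23.0]
width: 0.0165
gripper_force: 129.9
time: 22.55
tcp_pos: [0.6392, -0.061, 0.0311]
eef_rot: [0.03, -3.126, 0.001]
force: [-43.5, -2.9, 32.6]
width: 0.0168
gripper_force: 131.4
```

Swab2's plunger is home: the force is stiff at 0.639. I'll back off, lift, and work out the move to lane -23.

```bash
echo '{"rows":[[0, 0.008, 0, 0, 0, 0, 0], [0, 0.02, 0, -0.005, 0, 0, 0], [0, 0.02, 0, -0.03, 0, 0, 0], [0, 0.02, 0, -0.06, 0, 0, 0], [0, 0.02, 0, -0.085, 0, 0, 0], [0, 0.02, 0, -0.085, 0, 0, 0], [0, 0.02, 0, -0.085, 0, 0, 0]]}' | python3 steer.py
python3 -c "
from h import *
save('wrist','w10');go(.4972,.1495,.09,175.7)"
```

```text
time: 23.13
tcp_pos: [0.6275, -0.0616, 0.1179]
eef_rot: [-0.032, 3.138, -0.002]
force: [-0.7, -0.2, -2.1]
width: 0.0164
gripper_force: 126.7
[0.125, 0.2134, 0.026] [-0.0006, 0.0005, -1.4756] dist 0.249 j6~-1.20
```

```bash
echo '{"rows":[[0, 0.02, 0.035, 0.004, 0, 0, 0], [0, 0.04, 0.07, 0.008, 0, 0, -0.1], [0, 0.06, 0.105, 0.012, 0, 0, -0.2], [0, 0.08, 0.14, 0.016, 0, 0, -0.32], [0, 0.1, 0.175, 0.02, 0, 0, -0.44], [0, 0.12, 0.21, 0.024, 0, 0, -0.56], [0, 0.125, 0.2134, 0.026, 0, 0, -0.68], [0, 0.125, 0.2134, 0.026, 0, 0, -0.74]]}' | python3 steer.py
echo '{"rows":[[0, 0, 0, 0, 0, 0, -0.735], [0, 0, 0, 0, 0, 0, -0.735], [0, 0, 0, 0, 0, 0, -0.735], [0, 0, 0, 0, 0, 0, -0.735], [0, 0, 0, 0, 0, 0, -0.735], [0, 0, 0, 0, 0, 0, -0.735], [0, 0, 0, 0, 0, 0, -0.735], [0, 0, 0, 0, 0, 0, -0.735]]}' | python3 steer.py
python3 -c "
from h import *
im=save('wrist','w11')
go(.4972,.1495,.037,175.7)"
```

```text
time: 23.85
tcp_pos: [0.4937, 0.1518, 0.0877]
eef_rot: [1.179, -2.908, -0.003]
force: [0.2, -0.8, -0.3]
width: 0.0163
gripper_force: 126.7
time: 24.52
tcp_pos: [0.4962, 0.1496, 0.0889]
eef_rot: [2.131, -2.306, -0.002]
force: [0.5, -0.9, 0.1]
width: 0.0167
gripper_force: 126.7
[-0.0, -0.001, 0.0522] [0.0016, -0.0002, -0.0044] dist 0.052 j6~-1.20
```

View pics/w11.png

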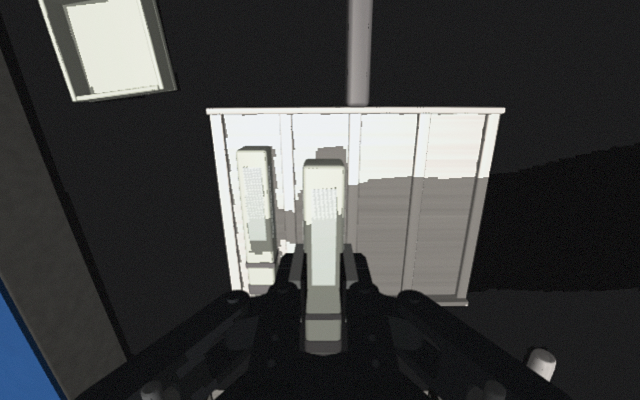

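Swab1 lies well in the far lane and swab2 hangs over the next one, with the tray unmoved. I'll lower it, release, and go on to swab3.

```bash
echo '{"rows":[[0, 0, -0.001, 0.02, 0, 0, 0], [0, 0, -0.001, 0.04, 0, 0, 0], [0, 0, -0.001, 0.0525, 0, 0, 0], [0, 0, -0.001, 0.0525, 0, 0, 0]]}' | python3 steer.py
echo '{"rows":[[0.032, 0, 0, 0, 0, 0, 0], [0.032, 0, 0, 0, 0, 0, 0], [0.032, 0, 0, 0, 0, 0, 0], [0.032, 0, 0, -0.03, 0, 0, 0], [0.032, 0, 0, -0.07, 0, 0, 0], [0.032, 0, 0, -0.11, 0, 0, 0], [0.032, 0, 0, -0.15, 0, 0, 0], [0.032, 0, 0, -0.15, 0, 0, 0]]}' | python3 steer.py
python3 - <<'E'
from h import *
swabs('top','t6');swabs('wrist','w12',.024)
go(.51,-.28,.19,106)
E
```

```text
time: 24.9
tcp_pos: [0.4975, 0.1495, 0.0362]
eef_rot: [2.133, -2.306, -0.001]
force: [0.4, -0.6, 0.4]
width: 0.0163
gripper_force: 126.7
time: 25.57
tcp_pos: [0.5014, 0.1497, 0.1967]
eef_rot: [-2.129, 2.298, -0.012]
force: [1.4, -0.2, 0.6]
width: 0.0321
gripper_force: 0.0
top c -0.0696 0.8558 L 0.078 W 0.044 yaw 0.7 px [  9. 388.]
top c 0.0225 0.0062 L 0.074 W 0.008 yaw 84.2 px [291. 360.]
top c 0.1008 0.0621 L 0.083 W 0.026 yaw -44.0 px [272. 334.]
top c 0.4418 -0.4306 L 0.123 W 0.021 yaw -16.3 px [436. 227.]
top c 0.4439 -0.3269 L 0.124 W 0.019 yaw 16.2 px [402. 225.]
wrist c 0.3132 0.3292 L 0.072 W 0.026 yaw -82.5 px [489. 312.]
wrist c 0.4654 0.0298 L 0.083 W 0.010 yaw 85.8 px [353.  50.]
[0.4275, -0.0434, 0.0001] [-0.0033, 0.0028, 1.2154] dist 0.430 j6~-0.78
```

```bash
echo '{"rows":[[0.036, 0.04, -0.004, 0, 0, 0, 0.12], [0.036, 0.08, -0.008, 0, 0, 0, 0.24], [0.036, 0.12, -0.012, 0, 0, 0, 0.36], [0.036, 0.16, -0.016, 0, 0, 0, 0.48], [0.036, 0.2, -0.02, 0, 0, 0, 0.6], [0.036, 0.24, -0.024, 0, 0, 0, 0.72], [0.036, 0.28, -0.028, 0, 0, 0, 0.84], [0.036, 0.32, -0.032, 0, 0, 0, 0.96]]}' | python3 steer.py
python3 -c "
from h import *
go(.51,-.28,.19,106)"
```

```text
time: 26.33
tcp_pos: [0.5047, -0.1736, 0.1862]
eef_rot: [0.82, -3.031, -0.003]
force: [0.1, 0.1, 0.3]
width: 0.0359
gripper_force: 0.0
[0.0491, -0.0946, -0.0039] [0.0018, -0.0012, 0.2495] dist 0.107 j6~-0.78
```

```bash
echo '{"rows":[[0.036, 0.016, -0.032, 0, 0, 0, 0.12], [0.036, 0.033, -0.063, 0, 0, 0, 0.25], [0.036, 0.049, -0.0946, 0, 0, 0, 0.25], [0.036, 0.049, -0.0946, 0, 0, 0, 0.25], [0.036, 0.049, -0.0946, 0, 0, 0, 0.25]]}' | python3 steer.py
python3 - <<'E'
from h import *
swabs('wrist','w13');
go(.4372,-.3289,.0305,106.2)
E
```

```text
time: 26.75
tcp_pos: [0.5108, -0.2794, 0.1856]
eef_rot: [0.442, -3.108, -0.004]
force: [0.7, 1.0, -0.4]
width: 0.0356
gripper_force: 0.0
wrist c 0.6668 -0.2374 L 0.081 W 0.003 yaw 88.8 px [319. 315.]
wrist c 0.4415 -0.3261 L 0.117 W 0.021 yaw 16.4 px [294.  99.]
wrist c 0.4397 -0.4285 L 0.119 W 0.022 yaw -17.0 px [188.  64.]
[0.0849, -0.0285, 0.1556] [0.0026, -0.0015, 0.0013] dist 0.180 j6~-0.93
```

```bash
echo '{"rows":[[0.036, 0.0845, -0.028, 0, 0, 0, 0], [0.036, 0.0845, -0.028, 0.03, 0, 0, 0], [0.036, 0.0845, -0.028, 0.07, 0, 0, 0], [0.036, 0.0845, -0.028, 0.11, 0, 0, 0], [0.036, 0.0845, -0.028, 0.145, 0, 0, 0], [0.036, 0.0845, -0.028, 0.1555, 0, 0, 0], [0.036, 0.0845, -0.028, 0.1555, 0, 0, 0], [0.036, 0.0845, -0.028, 0.1555, 0, 0, 0]]}' | python3 steer.py
echo '{"rows":[[0, 0, 0, 0, 0, 0, 0], [0, 0, 0, 0, 0, 0, 0], [0, 0, 0, 0, 0, 0, 0], [0, 0, 0, 0, 0, 0, 0], [0, 0, 0, 0, 0, 0, 0]]}' | python3 steer.py 110
echo '{"rows":[[0, 0, 0, -0.025, 0, 0, 0], [0, 0, 0, -0.05, 0, 0, 0], [0, 0, 0, -0.07, 0, 0, 0], [0, 0, 0, -0.07, 0, 0, 0], [0, 0, 0, -0.07, 0, 0, 0]]}' | python3 steer.py
python3 -c "
from h import *
go(.605,-.063,.105,91.2)"
```

```text
time: 27.47
tcp_pos: [0.4391, -0.3283, 0.0334]
eef_rot: [-0.449, 3.109, -0.0]
force: [0.4, 0.3, 1.1]
width: 0.0355
gripper_force: 0.0
time: 27.88
tcp_pos: [0.4403, -0.3303, 0.0359]
eef_rot: [-0.447, 3.107, -0.006]
force: [-1.3, 3.3, 8.3]
width: 0.0165
gripper_force: 108.6
time: 28.3
tcp_pos: [0.4401, -0.3305, 0.1056]
eef_rot: [-0.447, 3.107, -0.008]
force: [0.4, 0.2, -1.2]
width: 0.0166
gripper_force: 108.0
[-0.2336, 0.2102, 0.0] [-0.0049, 0.0028, 0.2646] dist 0.314 j6~-0.12
```

```bash
echo '{"rows":[[0, -0.03, 0.027, 0, 0, 0, 0.03], [0, -0.06, 0.054, 0, 0, 0, 0.06], [0, -0.09, 0.081, 0, 0, 0, 0.1], [0, -0.12, 0.108, 0, 0, 0, 0.14], [0, -0.15, 0.135, 0, 0, 0, 0.18], [0, -0.18, 0.162, 0, 0, 0, 0.22], [0, -0.21, 0.189, 0, 0, 0, 0.2646], [0, -0.2336, 0.21, 0, 0, 0, 0.2646]]}' | python3 steer.py
python3 -c "
from h import *
save('wrist','w14');go(.605,-.063,.034,91.2)"
```

```text
time: 28.97
tcp_pos: [0.6046, -0.0588, 0.102]
eef_rot: [0.03, -3.141, -0.001]
force: [0.9, -1.0, -0.5]
width: 0.0164
gripper_force: 108.1
[0.0017, -0.0081, 0.068] [0.0021, 0.0015, 0.0031] dist 0.068 j6~-0.12
```

```bash
echo '{"rows":[[0, 0, -0.002, 0.03, 0, 0, 0], [0, 0, -0.002, 0.06, 0, 0, 0], [0, 0, -0.002, 0.07, 0, 0, 0], [0, -0.007, -0.002, 0.07, 0, 0, 0], [0, -0.014, -0.002, 0.07, 0, 0, 0], [0, -0.019, -0.002, 0.07, 0, 0, 0], [0, -0.022, -0.002, 0.07, 0, 0, 0], [0, -0.022, -0.002, 0.07, 0, 0, 0]]}' | python3 steer.py
echo '{"rows":[[0, -0.002, 0, 0, 0, 0, 0], [0, -0.004, 0, 0, 0, 0, 0], [0, -0.006, 0, 0, 0, 0, 0], [0, -0.006, 0, 0, 0, 0, 0]]}' | python3 steer.py
echo '{"rows":[[0, -0.002, 0, 0, 0, 0, 0], [0, -0.004, 0, 0, 0, 0, 0], [0, -0.004, 0, 0, 0, 0, 0]]}' | python3 steer.py
echo '{"rows":[[0, -0.002, 0, 0, 0, 0, 0], [0, -0.004, 0, 0, 0, 0, 0], [0, -0.004, 0, 0, 0, 0, 0]]}' | python3 steer.py
```

```text
time: 29.68
tcp_pos: [0.6263, -0.0634, 0.0323]
eef_rot: [-0.032, 3.141, -0.0]
force: [1.0, -0.6, 2.5]
width: 0.0165
gripper_force: 128.5
time: 30.02
tcp_pos: [0.6308, -0.0632, 0.0322]
eef_rot: [0.032, -3.139, 0.0]
force: [-6.0, -0.3, 5.4]
width: 0.0167
gripper_force: 129.0
time: 30.27
tcp_pos: [0.6348, -0.0631, 0.0322]
eef_rot: [0.032, -3.139, 0.0]
force: [-6.7, -0.2, 6.0]
width: 0.0162
gripper_force: 129.0
time: 30.52
tcp_pos: [0.6384, -0.063, 0.0322]
eef_rot: [0.032, -3.138, 0.0]
force: [-8.6, -0.7, 6.9]
width: 0.0165
gripper_force: 129.3
```

```bash
echo '{"rows":[[0, -0.002, 0, 0, 0, 0, 0], [0, -0.004, 0, 0, 0, 0, 0], [0, -0.004, 0, 0, 0, 0, 0]]}' | python3 steer.py
echo '{"rows":[[0, -0.001, 0, 0, 0, 0, 0], [0, -0.002, 0, 0, 0, 0, 0], [0, -0.002, 0, 0, 0, 0, 0]]}' | python3 steer.py
echo '{"rows":[[0, 0.008, 0, 0, 0, 0, 0], [0, 0.02, 0, -0.005, 0, 0, 0], [0, 0.02, 0, -0.03, 0, 0, 0], [0, 0.02, 0, -0.06, 0, 0, 0], [0, 0.02, 0, -0.085, 0, 0, 0], [0, 0.02, 0, -0.085, 0, 0, 0], [0, 0.02, 0, -0.085, 0, 0, 0]]}' | python3 steer.py
python3 -c "
from h import *
save('wrist','w15');go(.4513,.153,.09,175.7)"
```

```text
time: 30.77
tcp_pos: [0.6388, -0.063, 0.0321]
eef_rot: [0.031, -3.13, 0.001]
force: [-29.7, -2.3, 22.1]
width: 0.0166
gripper_force: 131.5
time: 31.02
tcp_pos: [0.639, -0.063, 0.032]
eef_rot: [0.031, -3.127, 0.001]
force: [-38.6, -1.6, 29.4]
width: 0.016
gripper_force: 132.3
time: 31.6
tcp_pos: [0.6269, -0.0637, 0.1191]
eef_rot: [-0.032, 3.138, -0.002]
force: [0.5, 0.7, -1.1]
width: 0.0165
gripper_force: 128.2
[0.1701, 0.2199, 0.0271] [-0.0007, 0.0003, -1.4752] dist 0.279 j6~-1.17
```

```bash
echo '{"rows":[[0, 0.025, 0.032, 0.004, 0, 0, 0], [0, 0.05, 0.064, 0.008, 0, 0, -0.1], [0, 0.075, 0.096, 0.012, 0, 0, -0.2], [0, 0.1, 0.128, 0.016, 0, 0, -0.32], [0, 0.125, 0.16, 0.02, 0, 0, -0.44], [0, 0.15, 0.192, 0.024, 0, 0, -0.56], [0, 0.17, 0.22, 0.026, 0, 0, -0.68], [0, 0.17, 0.22, 0.026, 0, 0, -0.74]]}' | python3 steer.py
echo '{"rows":[[0, 0, 0, 0, 0, 0, -0.735], [0, 0, 0, 0, 0, 0, -0.735], [0, 0, 0, 0, 0, 0, -0.735], [0, 0, 0, 0, 0, 0, -0.735], [0, 0, 0, 0, 0, 0, -0.735], [0, 0, 0, 0, 0, 0, -0.735], [0, 0, 0, 0, 0, 0, -0.735], [0, 0, 0, 0, 0, 0, -0.735]]}' | python3 steer.py
python3 -c "
from h import *
im=save('wrist','w16')
go(.4513,.153,.037,175.7)"
```

```text
time: 32.32
tcp_pos: [0.446, 0.1569, 0.0886]
eef_rot: [1.18, -2.906, -0.005]
force: [0.0, -0.4, -0.2]
width: 0.0166
gripper_force: 128.2
time: 32.98
tcp_pos: [0.4504, 0.1531, 0.09]
eef_rot: [2.131, -2.306, -0.002]
force: [-0.0, -0.4, -1.0]
width: 0.0165
gripper_force: 128.2
[0.0, -0.0008, 0.0532] [0.0016, -0.0003, -0.0041] dist 0.053 j6~-1.17
```

View pics/w16.png

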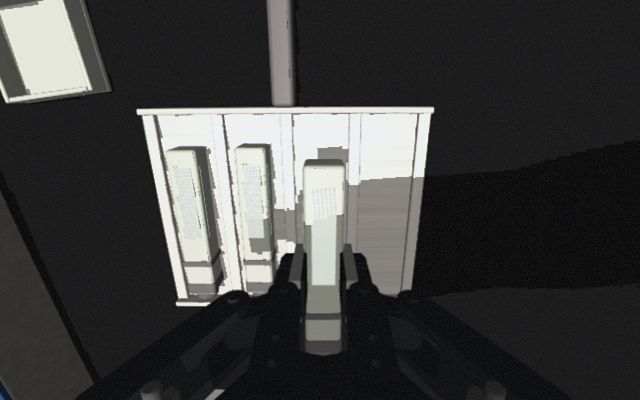

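Swabs 1 and 2 lie in their lanes and swab3 hangs over the third; the tray is unmoved. I'll lower it, release, and head for swab4.

```bash
echo '{"rows":[[0, 0, -0.001, 0.02, 0, 0, 0], [0, 0, -0.001, 0.04, 0, 0, 0], [0, 0, -0.001, 0.0525, 0, 0, 0], [0, 0, -0.001, 0.0525, 0, 0, 0]]}' | python3 steer.py
echo '{"rows":[[0.032, 0, 0, 0, 0, 0, 0], [0.032, 0, 0, 0, 0, 0, 0], [0.032, 0, 0, 0, 0, 0, 0], [0.032, 0, 0, -0.03, 0, 0, 0], [0.032, 0, 0, -0.07, 0, 0, 0], [0.032, 0, 0, -0.11, 0, 0, 0], [0.032, 0, 0, -0.15, 0, 0, 0], [0.032, 0, 0, -0.15, 0, 0, 0]]}' | python3 steer.py
python3 - <<'E'
from h import *
swabs('top','t7')
go(.51,-.38,.19,74)
E
```

```text
time: 33.37
tcp_pos: [0.4515, 0.153, 0.0368]
eef_rot: [2.131, -2.306, -0.002]
force: [-0.4, -0.4, -0.8]
width: 0.016
gripper_force: 128.2
time: 34.03
tcp_pos: [0.4555, 0.1533, 0.1975]
eef_rot: [-2.13, 2.298, -0.012]
force: [-0.0, 0.5, 0.6]
width: 0.0322
gripper_force: 0.0
top c -0.0696 0.8558 L 0.078 W 0.044 yaw 0.7 px [  9. 388.]
top c 0.0198 0.0173 L 0.094 W 0.012 yaw -88.4 px [288. 360.]
top c 0.1008 0.0621 L 0.083 W 0.026 yaw -44.0 px [272. 334.]
top c 0.4414 -0.4305 L 0.122 W 0.021 yaw -16.3 px [435. 227.]
[0.5275, -0.0956, 0.0042] [-0.005, 0.0078, 1.7741] dist 0.536 j6~-0.36
```

```bash
echo '{"rows":[[0.036, 0.04, -0.007, 0, 0, 0, 0.12], [0.036, 0.08, -0.014, 0, 0, 0, 0.24], [0.036, 0.12, -0.022, 0, 0, 0, 0.36], [0.036, 0.16, -0.029, 0, 0, 0, 0.48], [0.036, 0.2, -0.036, 0, 0, 0, 0.6], [0.036, 0.24, -0.043, 0, 0, 0, 0.72], [0.036, 0.28, -0.05, 0, 0, 0, 0.84], [0.036, 0.32, -0.058, 0, 0, 0, 0.96]]}' | python3 steer.py
python3 -c "
from h import *
go(.51,-.38,.19,74)"
```

```text
time: 34.75
tcp_pos: [0.4854, -0.1723, 0.1881]
eef_rot: [0.821, -3.032, -0.001]
force: [1.3, 0.1, 0.3]
width: 0.0365
gripper_force: 0.0
[0.0835, -0.1918, -0.002] [0.0004, -0.0005, 0.8079] dist 0.209 j6~-0.36
```

```bash
echo '{"rows":[[0.036, 0.014, -0.032, 0, 0, 0, 0.12], [0.036, 0.028, -0.064, 0, 0, 0, 0.24], [0.036, 0.042, -0.096, 0, 0, 0, 0.36], [0.036, 0.056, -0.128, 0, 0, 0, 0.48], [0.036, 0.07, -0.16, 0, 0, 0, 0.6], [0.036, 0.0835, -0.192, 0, 0, 0, 0.72], [0.036, 0.0835, -0.192, 0, 0, 0, 0.808], [0.036, 0.0835, -0.192, 0, 0, 0, 0.808]]}' | python3 steer.py
echo '{"rows":[[0.036, 0, 0, 0, 0, 0, 0], [0.036, 0, 0, 0, 0, 0, 0]]}' | python3 steer.py
python3 - <<'E'
from h import *
swabs('wrist','w17');
go(.4356,-.4288,.0305,73.5)
E
```

```text
time: 35.42
tcp_pos: [0.5114, -0.3794, 0.1868]
eef_rot: [-0.437, -3.109, -0.003]
force: [-1.2, 0.9, 0.1]
width: 0.0363
gripper_force: 0.0
time: 35.58
tcp_pos: [0.5122, -0.3771, 0.1886]
eef_rot: [-0.421, -3.113, -0.001]
force: [0.5, 0.5, -1.0]
width: 0.0359
gripper_force: 0.0
wrist c 0.7168 -0.4281 L 0.077 W 0.032 yaw 87.4 px [331. 342.]
wrist c 0.4428 -0.4295 L 0.125 W 0.024 yaw -16.4 px [251. 128.]
wrist c 0.3841 -0.4978 L 0.093 W 0.003 yaw -5.5 px [161.  89.]
[0.0602, -0.0703, 0.1584] [0.0001, 0.0, 0.019] dist 0.183 j6~-0.49
```

```bash
echo '{"rows":[[0.036, 0.03, -0.035, 0, 0, 0, 0.018], [0.036, 0.06, -0.0695, 0.01, 0, 0, 0.018], [0.036, 0.06, -0.0695, 0.05, 0, 0, 0.018], [0.036, 0.06, -0.0695, 0.09, 0, 0, 0.018], [0.036, 0.06, -0.0695, 0.13, 0, 0, 0.018], [0.036, 0.06, -0.0695, 0.157, 0, 0, 0.018], [0.036, 0.06, -0.0695, 0.157, 0, 0, 0.018], [0.036, 0.06, -0.0695, 0.157, 0, 0, 0.018]]}' | python3 steer.py
echo '{"rows":[[0, 0, 0, 0, 0, 0, 0], [0, 0, 0, 0, 0, 0, 0], [0, 0, 0, 0, 0, 0, 0], [0, 0, 0, 0, 0, 0, 0], [0, 0, 0, 0, 0, 0, 0]]}' | python3 steer.py 110
echo '{"rows":[[0, 0, 0, -0.025, 0, 0, 0], [0, 0, 0, -0.05, 0, 0, 0], [0, 0, 0, -0.07, 0, 0, 0], [0, 0, 0, -0.07, 0, 0, 0], [0, 0, 0, -0.07, 0, 0, 0]]}' | python3 steer.py
python3 -c "
from h import *
go(.605,-.062,.105,91.2)"
```

```text
time: 36.3
tcp_pos: [0.4355, -0.4275, 0.0313]
eef_rot: [-0.451, -3.108, -0.002]
force: [-0.2, 0.3, 1.0]
width: 0.0359
gripper_force: 0.0
time: 36.72
tcp_pos: [0.4367, -0.4298, 0.0345]
eef_rot: [0.453, 3.106, -0.004]
force: [-0.6, 2.9, 8.4]
width: 0.0165
gripper_force: 108.9
time: 37.13
tcp_pos: [0.4367, -0.4301, 0.1044]
eef_rot: [0.453, 3.106, -0.005]
force: [0.4, 0.3, -2.1]
width: 0.0164
gripper_force: 107.9
[-0.056, 0.4009, -0.0016] [-0.0035, 0.0029, -0.3109] dist 0.405 j6~-0.12
```

```bash
echo '{"rows":[[0, -0.005, 0.034, 0, 0, 0, 0], [0, -0.01, 0.07, 0, 0, 0, 0], [0, -0.015, 0.105, 0, 0, 0, 0], [0, -0.02, 0.14, 0, 0, 0, 0], [0, -0.024, 0.175, 0, 0, 0, 0], [0, -0.028, 0.2, 0, 0, 0, 0]]}' | python3 steer.py
echo '{"rows":[[0, -0.005, 0.034, 0, 0, 0, -0.1], [0, -0.01, 0.07, 0, 0, 0, -0.2], [0, -0.015, 0.105, 0, 0, 0, -0.31], [0, -0.02, 0.14, 0, 0, 0, -0.31], [0, -0.024, 0.175, 0, 0, 0, -0.31], [0, -0.028, 0.2, 0, 0, 0, -0.31], [0, -0.028, 0.2, 0, 0, 0, -0.31], [0, -0.028, 0.2, 0, 0, 0, -0.31]]}' | python3 steer.py
python3 -c "
from h import *
save('wrist','w18');go(.605,-.063,.034,91.2)"
```

```text
time: 37.63
tcp_pos: [0.52, -0.2422, 0.1009]
eef_rot: [-0.452, -3.108, -0.002]
force: [0.4, -1.1, -1.2]
width: 0.0167
gripper_force: 108.0
time: 38.3
tcp_pos: [0.6037, -0.0602, 0.1008]
eef_rot: [0.035, -3.14, -0.0]
force: [-0.1, 0.0, 0.6]
width: 0.0164
gripper_force: 108.0
[-0.0016, -0.0018, 0.0669] [0.0, -0.0013, -0.0001] dist 0.067 j6~-0.12
```

```bash
echo '{"rows":[[0, 0, -0.002, 0.03, 0, 0, 0], [0, 0, -0.002, 0.06, 0, 0, 0], [0, 0, -0.002, 0.07, 0, 0, 0], [0, -0.007, -0.002, 0.07, 0, 0, 0], [0, -0.014, -0.002, 0.07, 0, 0, 0], [0, -0.019, -0.002, 0.07, 0, 0, 0], [0, -0.022, -0.002, 0.07, 0, 0, 0], [0, -0.022, -0.002, 0.07, 0, 0, 0]]}' | python3 steer.py
echo '{"rows":[[0, -0.002, 0, 0, 0, 0, 0], [0, -0.004, 0, 0, 0, 0, 0], [0, -0.006, 0, 0, 0, 0, 0], [0, -0.006, 0, 0, 0, 0, 0]]}' | python3 steer.py
echo '{"rows":[[0, -0.002, 0, 0, 0, 0, 0], [0, -0.004, 0, 0, 0, 0, 0], [0, -0.004, 0, 0, 0, 0, 0]]}' | python3 steer.py
echo '{"rows":[[0, -0.002, 0, 0, 0, 0, 0], [0, -0.004, 0, 0, 0, 0, 0], [0, -0.004, 0, 0, 0, 0, 0]]}' | python3 steer.py
```

```text
time: 39.02
tcp_pos: [0.6263, -0.0637, 0.0318]
eef_rot: [-0.03, 3.141, -0.0]
force: [1.6, 0.2, -0.6]
width: 0.0167
gripper_force: 123.8
time: 39.35
tcp_pos: [0.6312, -0.0633, 0.0316]
eef_rot: [0.03, -3.139, 0.001]
force: [-5.2, -0.9, 2.7]
width: 0.0168
gripper_force: 124.3
time: 39.6
tcp_pos: [0.6353, -0.0632, 0.0316]
eef_rot: [0.03, -3.14, 0.001]
force: [-4.9, -1.7, 3.7]
width: 0.0167
gripper_force: 124.3
time: 39.85
tcp_pos: [0.6382, -0.0631, 0.0316]
eef_rot: [0.03, -3.137, 0.001]
force: [-11.3, -2.3, 6.8]
width: 0.0164
gripper_force: 125.0
```

```bash
echo '{"rows":[[0, -0.002, 0, 0, 0, 0, 0], [0, -0.004, 0, 0, 0, 0, 0], [0, -0.004, 0, 0, 0, 0, 0]]}' | python3 steer.py
echo '{"rows":[[0, -0.001, 0, 0, 0, 0, 0], [0, -0.001, 0, 0, 0, 0, 0], [0, -0.001, 0, 0, 0, 0, 0]]}' | python3 steer.py
echo '{"rows":[[0, 0.008, 0, 0, 0, 0, 0], [0, 0.02, 0, -0.005, 0, 0, 0], [0, 0.02, 0, -0.03, 0, 0, 0], [0, 0.02, 0, -0.06, 0, 0, 0], [0, 0.02, 0, -0.085, 0, 0, 0], [0, 0.02, 0, -0.085, 0, 0, 0], [0, 0.02, 0, -0.085, 0, 0, 0]]}' | python3 steer.py
python3 -c "
from h import *
save('wrist','w19');go(.4054,.1564,.09,175.7)"
```

```text
time: 40.1
tcp_pos: [0.6386, -0.0631, 0.0315]
eef_rot: [0.029, -3.129, 0.001]
force: [-31.8, -2.5, 22.0]
width: 0.0168
gripper_force: 127.1
time: 40.35
tcp_pos: [0.6386, -0.063, 0.0314]
eef_rot: [0.029, -3.128, 0.001]
force: [-37.8, -3.6, 25.8]
width: 0.0166
gripper_force: 127.4
time: 40.93
tcp_pos: [0.6263, -0.0636, 0.1188]
eef_rot: [-0.031, 3.138, -0.002]
force: [-0.9, 0.3, -0.8]
width: 0.0165
gripper_force: 123.9
[0.2155, 0.224, 0.0267] [-0.001, 0.0007, -1.476] dist 0.312 j6~-1.13
```

```bash
echo '{"rows":[[0, 0.027, 0.028, 0.004, 0, 0, 0], [0, 0.054, 0.056, 0.008, 0, 0, -0.1], [0, 0.081, 0.084, 0.012, 0, 0, -0.2], [0, 0.108, 0.112, 0.016, 0, 0, -0.32], [0, 0.135, 0.14, 0.02, 0, 0, -0.44], [0, 0.162, 0.168, 0.024, 0, 0, -0.56], [0, 0.189, 0.196, 0.026, 0, 0, -0.68], [0, 0.2155, 0.224, 0.026, 0, 0, -0.74]]}' | python3 steer.py
echo '{"rows":[[0, 0, 0, 0, 0, 0, -0.735], [0, 0, 0, 0, 0, 0, -0.735], [0, 0, 0, 0, 0, 0, -0.735], [0, 0, 0, 0, 0, 0, -0.735], [0, 0, 0, 0, 0, 0, -0.735], [0, 0, 0, 0, 0, 0, -0.735], [0, 0, 0, 0, 0, 0, -0.735], [0, 0, 0, 0, 0, 0, -0.735]]}' | python3 steer.py
python3 -c "
from h import *
im=save('wrist','w20')
go(.4054,.1564,.037,175.7)"
```

```text
time: 41.65
tcp_pos: [0.4023, 0.1573, 0.0885]
eef_rot: [1.173, -2.911, -0.002]
force: [0.0, 0.3, -0.8]
width: 0.0169
gripper_force: 123.8
time: 42.32
tcp_pos: [0.4044, 0.1564, 0.0896]
eef_rot: [2.13, -2.307, -0.002]
force: [-0.0, 0.7, -1.3]
width: 0.017
gripper_force: 123.8
[-0.0001, -0.0009, 0.0529] [0.0013, -0.0003, -0.005] dist 0.053 j6~-1.13
```

View pics/w20.png

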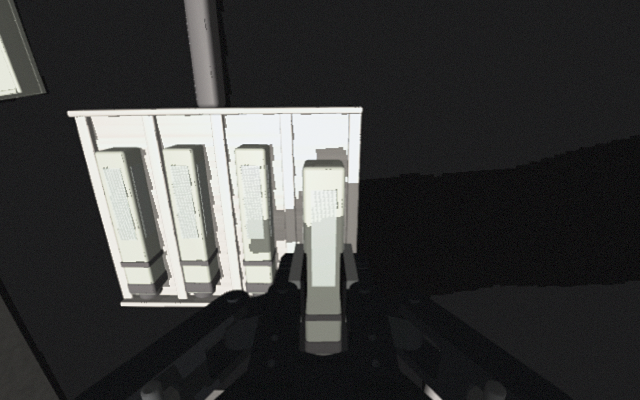

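All four are in line and swab4 hangs over the last lane. I'll lower it, release, and go to the handle.

```bash
echo '{"rows":[[0, 0, -0.001, 0.02, 0, 0, 0], [0, 0, -0.001, 0.04, 0, 0, 0], [0, 0, -0.001, 0.0525, 0, 0, 0], [0, 0, -0.001, 0.0525, 0, 0, 0]]}' | python3 steer.py
echo '{"rows":[[0.032, 0, 0, 0, 0, 0, 0], [0.032, 0, 0, 0, 0, 0, 0], [0.032, 0, 0, 0, 0, 0, 0], [0.032, 0, 0, -0.03, 0, 0, 0], [0.032, 0, 0, -0.06, 0, 0, 0], [0.032, 0, 0, -0.08, 0, 0, 0], [0.032, 0, 0, -0.08, 0, 0, 0], [0.032, 0, 0, -0.08, 0, 0, 0]]}' | python3 steer.py
python3 - <<'E'
from h import *
go(.46,-.038,.08,175.7)
E
```

```text
time: 42.7
tcp_pos: [0.405, 0.1562, 0.0361]
eef_rot: [2.13, -2.307, -0.002]
force: [-0.6, -0.4, -0.8]
width: 0.0162
gripper_force: 123.8
time: 43.37
tcp_pos: [0.4072, 0.1565, 0.1199]
eef_rot: [-2.133, 2.303, -0.003]
force: [-0.1, 0.6, -0.7]
width: 0.0321
gripper_force: 0.0
[0.1899, -0.0674, 0.0401] [-0.0032, 0.0004, -0.0016] dist 0.205 j6~-1.58
```

```bash
echo '{"rows":[[0.05, 0.035, -0.012, 0.01, 0, 0, 0], [0.05, 0.07, -0.024, 0.02, 0, 0, 0], [0.05, 0.105, -0.036, 0.03, 0, 0, 0], [0.05, 0.14, -0.048, 0.04, 0, 0, 0], [0.05, 0.175, -0.06, 0.04, 0, 0, 0], [0.05, 0.19, -0.068, 0.04, 0, 0, 0], [0.05, 0.19, -0.068, 0.04, 0, 0, 0], [0.05, 0.19, -0.068, 0.04, 0, 0, 0]]}' | python3 steer.py
python3 - <<'E'
from h import *
save('wrist','w21')
im=cv2.cvtColor(cv2.imread('pics/w21.png'),cv2.COLOR_BGR2GRAY)
for v in (30,60,100,150,200,230,260): print(v,im[v,200:460:6].tolist())
cm=r.camera_model('wrist');print(px(cm,(.4578,-.066,.022)),px(cm,(.46,-.038,.022)))
go(.46,-.038,.028,175.7)
E
```

```text
time: 44.03
tcp_pos: [0.4588, -0.0386, 0.0773]
eef_rot: [2.132, -2.306, -0.003]
force: [-0.0, 0.6, -0.2]
width: 0.0502
gripper_force: 0.0
30 [105, 107, 107, 108, 104, 108, 106, 106, 109, 108, 107, 107, 106, 107, 106, 107, 106, 107, 107, 107, 108, 105, 106, 109, 108, 106, 108, 106, 109, 106, 108, 106, 106, 106, 109, 106, 110, 109, 107, 103, 108, 105, 108, 108]
60 [108, 107, 108, 107, 108, 108, 107, 106, 107, 105, 105, 106, 106, 109, 106, 110, 105, 108, 110, 105, 108, 106, 110, 107, 109, 107, 108, 108, 109, 107, 107, 106, 106, 108, 107, 107, 106, 107, 108, 107, 108, 107, 107, 106]
100 [109, 108, 108, 109, 107, 107, 104, 107, 109, 106, 105, 109, 106, 106, 108, 109, 107, 108, 109, 107, 103, 106, 106, 108, 105, 107, 109, 109, 108, 105, 109, 106, 107, 109, 108, 108, 107, 106, 108, 108, 108, 110, 108, 104]
150 [107, 108, 107, 108, 107, 110, 107, 105, 107, 107, 106, 107, 107, 103, 105, 107, 104, 107, 106, 107, 107, 107, 108, 109, 111, 108, 109, 109, 109, 103, 109, 106, 108, 106, 106, 108, 108, 106, 107, 107, 106, 106, 107, 104]
200 [106, 107, 106, 108, 107, 107, 108, 107, 108, 109, 109, 107, 106, 107, 107, 110, 107, 109, 74, 222, 221, 220, 73, 69, 71, 68, 71, 69, 72, 70, 69, 69, 67, 72, 70, 71, 70, 70, 69, 70, 69, 70, 101, 105]
230 [106, 106, 106, 108, 108, 108, 106, 110, 107, 71, 68, 69, 71, 70, 70, 68, 71, 68, 70, 219, 220, 220, 71, 73, 72, 69, 70, 68, 71, 70, 73, 71, 71, 70, 69, 71, 71, 72, 69, 70, 69, 74, 69, 69]
260 [109, 108, 106, 108, 108, 107, 106, 107, 78, 71, 213, 210, 58, 102, 108, 89, 71, 69, 69, 217, 220, 220, 68, 70, 72, 67, 72, 70, 67, 64, 212, 212, 71, 71, 70, 70, 67, 72, 71, 71, 72, 67, 67, 71]
(np.float64(319.56779717691313), np.float64(191.3281262146551)) (np.float64(319.6654439299399), np.float64(231.9717318660216))
[0.0001, -0.0015, 0.0494] [0.0018, 0.0007, -0.002] dist 0.049 j6~-1.58
```

```bash
echo '{"rows":[[0.05, 0, -0.001, 0.02, 0, 0, 0], [0.05, 0, -0.001, 0.04, 0, 0, 0], [0.05, 0, -0.001, 0.049, 0, 0, 0], [0.05, 0, -0.001, 0.049, 0, 0, 0]]}' | python3 steer.py
echo '{"rows":[[0, 0, 0, 0, 0, 0, 0], [0, 0, 0, 0, 0, 0, 0], [0, 0, 0, 0, 0, 0, 0], [0, 0, 0, 0, 0, 0, 0], [0, 0, 0, 0, 0, 0, 0], [0, 0, 0, 0, 0, 0, 0]]}' | python3 steer.py 80
echo '{"rows":[[0, -0.01, -0.003, 0, 0, 0, 0], [0, -0.025, -0.007, 0, 0, 0, 0], [0, -0.04, -0.011, 0, 0, 0, 0], [0, -0.055, -0.015, 0, 0, 0, 0], [0, -0.07, -0.019, 0, 0, 0, 0], [0, -0.085, -0.023, 0, 0, 0, 0], [0, -0.095, -0.024, 0, 0, 0, 0], [0, -0.095, -0.024, 0, 0, 0, 0]]}' | python3 steer.py
python3 - <<'E'
from h import *
swabs('top','t8');
o=r.get_obs();print(o['tcp_pos'])
im=cv2.imread('pics/t8.png')[120:270,105:305]
cv2.imwrite('pics/t8c.png',cv2.resize(im,(800,600),interpolation=cv2.INTER_CUBIC))
E
```

```text
time: 44.42
tcp_pos: [0.4584, -0.0365, 0.0269]
eef_rot: [2.136, -2.302, -0.006]
force: [-0.2, -0.4, -0.2]
width: 0.0501
gripper_force: 0.0
time: 44.92
tcp_pos: [0.4611, -0.0384, 0.0302]
eef_rot: [-2.135, 2.304, -0.002]
force: [0.9, 1.0, 5.1]
width: 0.0121
gripper_force: 80.5
time: 45.58
tcp_pos: [0.4929, 0.0554, 0.0302]
eef_rot: [-2.136, 2.303, -0.003]
force: [2.7, 2.3, 4.1]
width: 0.0122
gripper_force: 80.5
top c -0.0696 0.8558 L 0.078 W 0.044 yaw 0.7 px [  9. 388.]
top c 0.0191 0.0036 L 0.096 W 0.016 yaw 80.7 px [292. 361.]
[0.49282443 0.05537086 0.03014067]
```

View pics/t8c.png

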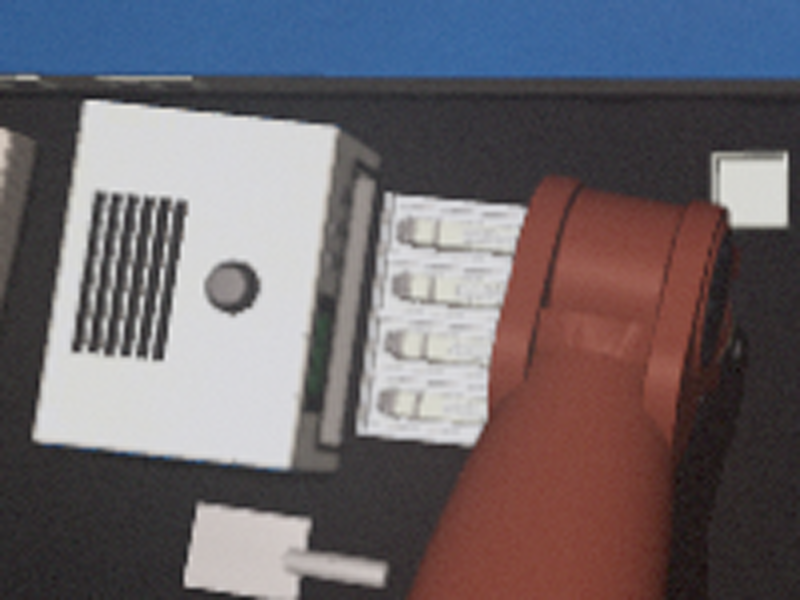

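The tray's leading corners are at (386,194) and (359,436). The incubator's base corners on the mouth side are at (380,160) and (337,468), so I can compare the centre lines.

Run:
```python
from h import *
cm=r.camera_model('top');A=lambda X,Y,z:cr(cm,105,120,4,X,Y,z)
a,b=A(386,194,.014),A(359,436,.014);c,d=A(379,161,.0),A(337,468,0)
print('tray',a,b,np.linalg.norm(a-b),(a+b)/2,np.degrees(np.arctan2(*(a-b)[[1,0]])))
print('inc',c,d,np.linalg.norm(c-d),(c+d)/2,np.degrees(np.arctan2(*(c-d)[[1,0]])))
u=np.array([np.cos(np.radians(85.4)),np.sin(np.radians(85.4)),0]);n=np.array([-u[1],u[0],0]);m=(a+b)/2-(c+d)/2
print('along',m@u,'lat',m@n)
go(.4929,.0554,.03,175.4)
```

```text
tray [0.6070635  0.31190711 0.014     ] [0.41437194 0.32396727 0.014     ] 0.19306860189166883 [0.51071772 0.31793719 0.014     ] -3.5813513582894587
inc [0.63593578 0.3227507  0.        ] [0.38899463 0.34421447 0.        ] 0.2478721884142245 [0.5124652  0.33348259 0.        ] -4.967581572906009
along -0.015635467903366777 lat 0.0004951293401775492
[-0.0, -0.0001, 0.0001] [-0.0023, 0.0004, 0.0051] dist 0.000 j6~-1.38
```

```bash
echo '{"rows":[[0, -0.01, 0, 0, 0, 0, 0.006], [0, -0.03, 0, 0, 0, 0, 0.012], [0, -0.05, 0, 0, 0, 0, 0.012], [0, -0.07, 0, 0, 0, 0, 0.012], [0, -0.09, 0, 0, 0, 0, 0.012], [0, -0.1, 0, 0, 0, 0, 0.012], [0, -0.1, 0, 0, 0, 0, 0.012]]}' | python3 steer.py
echo '{"rows":[[0, -0.015, 0, 0, 0, 0, 0], [0, -0.03, 0, 0, 0, 0, 0], [0, -0.045, 0, 0, 0, 0, 0], [0, -0.06, 0, 0, 0, 0, 0], [0, -0.07, 0, 0, 0, 0, 0], [0, -0.07, 0, 0, 0, 0, 0]]}' | python3 steer.py
echo '{"rows":[[0, -0.003, 0, 0, 0, 0, 0], [0, -0.006, 0, 0, 0, 0, 0], [0, -0.009, 0, 0, 0, 0, 0], [0, -0.009, 0, 0, 0, 0, 0]]}' | python3 steer.py
```

```text
time: 46.22
tcp_pos: [0.5001, 0.1557, 0.0301]
eef_rot: [-2.122, 2.315, -0.002]
force: [0.8, 4.8, 4.4]
width: 0.0122
gripper_force: 80.4
time: 46.72
tcp_pos: [0.5062, 0.225, 0.03]
eef_rot: [-2.121, 2.316, -0.002]
force: [1.0, 2.0, 5.2]
width: 0.0119
gripper_force: 80.5
time: 47.05
tcp_pos: [0.5069, 0.232, 0.0299]
eef_rot: [2.119, -2.318, 0.005]
force: [-1.5, -6.2, 6.7]
width: 0.012
gripper_force: 80.8
```

```bash
echo '{"rows":[[0, -0.002, 0, 0, 0, 0, 0], [0, -0.004, 0, 0, 0, 0, 0], [0, -0.004, 0, 0, 0, 0, 0], [0, -0.004, 0, 0, 0, 0, 0]]}' | python3 steer.py
echo '{"rows":[[0, -0.002, 0, 0, 0, 0, 0], [0, -0.002, 0, 0, 0, 0, 0], [0, -0.002, 0, 0, 0, 0, 0]]}' | python3 steer.py
```

```text
time: 47.38
tcp_pos: [0.5072, 0.2357, 0.0299]
eef_rot: [2.119, -2.318, 0.004]
force: [0.2, -7.6, 6.5]
width: 0.0119
gripper_force: 80.8
time: 47.63
tcp_pos: [0.5074, 0.2376, 0.0299]
eef_rot: [2.119, -2.318, 0.005]
force: [-0.5, -8.5, 6.8]
width: 0.0121
gripper_force: 80.8
```

```bash
echo '{"rows":[[0, -0.002, 0, 0, 0, 0, 0], [0, -0.004, 0, 0, 0, 0, 0], [0, -0.004, 0, 0, 0, 0, 0]]}' | python3 steer.py
echo '{"rows":[[0, -0.002, 0, 0, 0, 0, 0], [0, -0.004, 0, 0, 0, 0, 0], [0, -0.004, 0, 0, 0, 0, 0]]}' | python3 steer.py
```

```text
time: 47.88
tcp_pos: [0.5076, 0.2393, 0.0299]
eef_rot: [2.114, -2.316, 0.01]
force: [-2.4, -21.7, 12.3]
width: 0.0119
gripper_force: 81.4
time: 48.13
tcp_pos: [0.5077, 0.2396, 0.0298]
eef_rot: [2.107, -2.314, 0.018]
force: [-4.7, -43.8, 18.0]
width: 0.0116
gripper_force: 82.3
```

```bash
echo '{"rows":[[0, 0.003, 0, 0, 0, 0, 0], [0, 0.004, 0, 0, 0, 0, 0]]}' | python3 steer.py
echo '{"rows":[[0.045, 0, 0, 0, 0, 0, 0], [0.045, 0, 0, 0, 0, 0, 0], [0.045, 0, 0, 0, 0, 0, 0], [0.045, 0, 0, -0.03, 0, 0, 0], [0.045, 0, 0, -0.07, 0, 0, 0], [0.045, 0, 0, -0.11, 0, 0, 0], [0.045, 0, 0, -0.15, 0, 0, 0], [0.045, 0, 0, -0.18, 0, 0, 0]]}' | python3 steer.py
echo '{"rows":[[0, 0, 0, 0, 0, 0, 0], [0, 0, 0, 0, 0, 0, 0], [0, 0, 0, 0, 0, 0, 0], [0, 0, 0, 0, 0, 0, 0]]}' | python3 steer.py
python3 - <<'E'
from h import *
save('top','t9');cm=r.camera_model('wrist');save('wrist','w22')
im=cv2.cvtColor(cv2.imread('pics/w22.png'),cv2.COLOR_BGR2GRAY)
print('handle end pred px if home', px(cm,(.5213-.217*.0802,.4235-.217*.9968,.022)))
for v in range(0,240,12): print(v,im[v,250:400:10].tolist())
go(.5193,.3895,.175,175.4)
E
```

```text
time: 48.3
tcp_pos: [0.5078, 0.2393, 0.0299]
eef_rot: [2.115, -2.317, 0.009]
force: [-1.7, -16.5, 9.3]
width: 0.0121
gripper_force: 81.1
time: 48.97
tcp_pos: [0.5073, 0.2435, 0.2128]
eef_rot: [-2.12, 2.315, -0.002]
force: [0.7, 0.5, 0.1]
width: 0.045
gripper_force: 0.0
time: 49.3
tcp_pos: [0.5062, 0.2429, 0.2074]
eef_rot: [2.12, -2.315, -0.002]
force: [0.6, -0.0, -0.6]
width: 0.0001
gripper_force: 0.0
handle end pred px if home (np.float64(320.9696788528309), np.float64(146.68124444500228))
0 [69, 68, 69, 70, 69, 69, 66, 68, 70, 66, 70, 71, 71, 66, 67]
12 [69, 68, 67, 69, 66, 68, 68, 69, 66, 66, 68, 69, 70, 66, 70]
24 [70, 70, 67, 69, 68, 68, 71, 69, 69, 69, 68, 70, 68, 67, 66]
36 [70, 70, 65, 68, 69, 68, 65, 70, 67, 67, 69, 67, 71, 67, 69]
48 [68, 69, 69, 69, 67, 68, 67, 69, 69, 70, 70, 67, 67, 68, 67]
60 [66, 67, 69, 66, 66, 68, 68, 67, 70, 68, 70, 68, 70, 69, 70]
72 [68, 70, 69, 67, 67, 67, 70, 67, 69, 68, 66, 69, 70, 69, 68]
84 [66, 70, 69, 72, 70, 68, 68, 70, 68, 70, 66, 70, 70, 67, 68]
96 [68, 65, 69, 65, 70, 68, 68, 68, 69, 71, 69, 68, 68, 70, 68]
108 [68, 68, 72, 69, 70, 67, 67, 66, 68, 70, 68, 69, 69, 67, 71]
120 [69, 68, 69, 67, 68, 69, 67, 70, 68, 66, 68, 67, 70, 66, 69]
132 [66, 67, 68, 71, 70, 71, 68, 69, 68, 67, 69, 69, 65, 67, 69]
144 [66, 72, 71, 69, 68, 68, 71, 68, 67, 69, 68, 67, 67, 67, 67]
156 [72, 71, 68, 69, 66, 67, 69, 251, 69, 67, 68, 64, 42, 45, 43]
168 [70, 69, 69, 68, 68, 67, 67, 250, 44, 41, 46, 44, 42, 45, 42]
180 [69, 67, 66, 69, 58, 43, 44, 148, 43, 46, 44, 41, 40, 42, 42]
192 [66, 67, 69, 70, 67, 45, 42, 147, 43, 43, 42, 42, 42, 41, 43]
204 [67, 68, 66, 70, 68, 69, 68, 146, 44, 43, 43, 45, 45, 44, 43]
216 [68, 68, 70, 68, 70, 68, 69, 145, 42, 43, 43, 45, 41, 41, 43]
228 [68, 69, 68, 69, 70, 71, 69, 246, 42, 45, 45, 45, 41, 44, 38]
[-0.1472, -0.0002, 0.0324] [0.0026, -0.0009, -0.0078] dist 0.151 j6~-0.85
```

Handle end is at the row predicted for fully home (about 150, predicted 147). Next, the start key.

```bash
echo '{"rows":[[0, -0.035, 0, 0, 0, 0, 0], [0, -0.07, 0, 0, 0, 0, 0], [0, -0.105, 0, 0, 0, 0, 0], [0, -0.147, 0, 0.01, 0, 0, 0], [0, -0.147, 0, 0.03, 0, 0, 0], [0, -0.147, 0, 0.03, 0, 0, 0], [0, -0.147, 0, 0.03, 0, 0, 0]]}' | python3 steer.py
echo '{"rows":[[0, 0, 0, 0.008, 0, 0, 0], [0, 0, 0, 0.014, 0, 0, 0], [0, 0, 0, 0.018, 0, 0, 0], [0, 0, 0, 0.02, 0, 0, 0], [0, 0, 0, 0.02, 0, 0, 0]]}' | python3 steer.py
echo '{"rows":[[0, 0, 0, 0.002, 0, 0, 0], [0, 0, 0, 0.004, 0, 0, 0], [0, 0, 0, 0.004, 0, 0, 0]]}' | python3 steer.py
```

```text
time: 49.98
tcp_pos: [0.5187, 0.3888, 0.1771]
eef_rot: [2.119, -2.313, -0.002]
force: [-0.0, -0.7, 0.5]
width: -0.0003
gripper_force: 0.0
time: 50.4
tcp_pos: [0.52, 0.3888, 0.159]
eef_rot: [2.12, -2.318, 0.0]
force: [-0.5, -0.6, 0.6]
width: -0.0001
gripper_force: 0.0
time: 50.65
tcp_pos: [0.5199, 0.3893, 0.155]
eef_rot: [2.121, -2.317, 0.0]
force: [-0.6, -0.4, -0.3]
width: 0.0002
gripper_force: 0.0
```

```bash
echo '{"rows":[[0, 0, 0, 0.002, 0, 0, 0], [0, 0, 0, 0.004, 0, 0, 0], [0, 0, 0, 0.004, 0, 0, 0]]}' | python3 steer.py
echo '{"rows":[[0, 0, 0, 0.002, 0, 0, 0], [0, 0, 0, 0.004, 0, 0, 0], [0, 0, 0, 0.004, 0, 0, 0]]}' | python3 steer.py
echo '{"rows":[[0, 0, 0, 0.002, 0, 0, 0], [0, 0, 0, 0.003, 0, 0, 0], [0, 0, 0, 0.003, 0, 0, 0]]}' | python3 steer.py
```

```text
time: 50.9
tcp_pos: [0.5201, 0.3894, 0.1511]
eef_rot: [-2.121, 2.317, -0.0]
force: [0.4, 0.1, 0.2]
width: 0.0001
gripper_force: 0.0
time: 51.15
tcp_pos: [0.52, 0.3894, 0.1469]
eef_rot: [-2.121, 2.317, -0.0]
force: [0.1, -0.8, 1.3]
width: -0.0002
gripper_force: 0.0
time: 51.4
tcp_pos: [0.5201, 0.3894, 0.146]
eef_rot: [-2.121, 2.316, -0.001]
force: [-4.0, -2.8, 13.3]
width: 0.0
gripper_force: 6.5
```

```bash
echo '{"rows":[[0, 0, 0, 0.001, 0, 0, 0], [0, 0, 0, 0.002, 0, 0, 0], [0, 0, 0, 0.002, 0, 0, 0]]}' | python3 steer.py
echo '{"rows":[[0, 0, 0, -0.02, 0, 0, 0], [0, 0, 0, -0.06, 0, 0, 0], [0, 0, 0, -0.1, 0, 0, 0], [0, 0.04, 0, -0.12, 0, 0, 0], [0, 0.08, 0, -0.12, 0, 0, 0], [0, 0.12, 0, -0.12, 0, 0, 0], [0, 0.16, 0, -0.12, 0, 0, 0], [0, 0.2, 0, -0.12, 0, 0, 0]]}' | python3 steer.py
echo '{"rows":[[0, 0.04, 0, 0, 0, 0, 0], [0, 0.08, 0, 0, 0, 0, 0], [0, 0.12, 0, 0, 0, 0, 0], [0, 0.16, 0, 0, 0, 0, 0], [0, 0.2, 0, 0, 0, 0, 0], [0, 0.2, 0, 0, 0, 0, 0], [0, 0.2, 0, 0, 0, 0, 0]]}' | python3 steer.py
python3 - <<'E'
from h import *
save('top','t10')
a=cv2.imread('pics/top0.png');b=cv2.imread('pics/t10.png')
c=np.hstack([a[100:260,110:470],]);d=b[100:260,110:470]
cv2.imwrite('pics/fin.png',cv2.resize(d,(800,356),interpolation=cv2.INTER_CUBIC))
E
```

```text
time: 51.65
tcp_pos: [0.5202, 0.3894, 0.1459]
eef_rot: [-2.12, 2.316, -0.002]
force: [-9.6, -6.1, 24.7]
width: 0.0004
gripper_force: 12.4
time: 52.32
tcp_pos: [0.5018, 0.1886, 0.262]
eef_rot: [2.122, -2.317, 0.0]
force: [0.9, -0.3, 0.5]
width: 0.0001
gripper_force: 0.0
time: 52.9
tcp_pos: [0.4845, -0.0111, 0.2621]
eef_rot: [2.116, -2.322, -0.0]
force: [0.3, 0.5, -0.5]
width: -0.0
gripper_force: 0.0
```

View pics/fin.png

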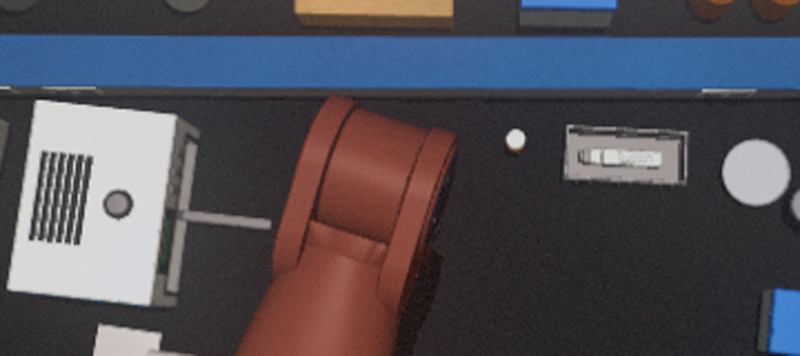

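The tray is home, with its handle running from the mouth to (270,225). The spent swab is in the tub at (625,157), the bystanders in view are in place, and the arm is clear.

```bash
python3 -c "
from workcell import r
print(r.hand_in())"
```

```text
the job is handed in; nothing more can be done
None
```

The job is done and handed in at about 53 s: the one spent swab is in the tub, all four fresh swabs were pushed home against the trunking and laid in lanes, the tray is home against the back of the incubator, and the start key was pressed to its stop; hand-in returned no verdict.

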